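# Lock off the hob, clear it, turn the pan handles in and reset the stop

### The job

Make the tabletop hob safe: push its red mushroom stop button down until it latches, and handle the pans and the things on the hob only while it is latched. Take everything that is not a pan off the hob and set it down on the worktop, and, without lifting or tipping the pans, swing both pan handles inward over the glass so that neither sticks out over an edge of the hob or over the control strip and each is clear of the other pan and its handle, both pans still centred on their cooking zones. Only when all that is done twist the stop button clockwise so that it springs back up; leave everything else as it stands.

Things in the scene. Friction and masses are not known exactly. Their poses are not given: they have to be found in the camera images.
- hob: Tabletop hob, fixed, 250 mm deep (x), 530 wide (y), flat top 50 mm above the worktop. Origin: centre of its footprint at worktop height; x to the back, y to the left end; turned a few degrees at most. Black glass: y -174 to +262 mm. Aluminium control strip with the stop button and two low dials (10 mm high, x -95 and -53): y -265 to -174 mm. Free worktop at its right, sink behind
- zone_left (a point): Centre of the left cooking zone, a grey printed ring of 156 mm diameter, on the glass surface (hob frame: x 0, y +185, z 50 mm)
- zone_right (a point): Centre of the right cooking zone, same ring, on the glass surface (hob frame: x 0, y -95, z 50 mm)
- stop (a joint): Travel of the stop button: 0 up, 0.009 m fully down; grows as it is pressed down. It has a spring (about 2 N at the top, 5 N at the bottom) and a pawl: pressed past 0.0085 it latches and then rests at 0.008 by itself until it is twisted
- stop_twist (a joint): Turn of the button's mushroom head: 0 at rest, grows clockwise seen from above, to 1.25 rad at most. Twisted past about 0.65 rad while latched, the pawl lets go and the spring lifts the button once the fingers let it; the head turns back to 0 by a light spring (up to 0.04 N m) when released
- stop_top (a point): Top centre of the button's red mushroom head, which is 40 mm across and 18 mm high; it is on the twist axis, 38 mm above the hob's top when up and 30 mm when latched. Under the head a grey collar of 50 mm diameter stands 9 mm above the strip
- saucepan: Steel saucepan, the deep one: 132 mm across, 70 mm high, wall 3 mm, about 0.45 kg, loose. Origin: centre of its underside. Its straight handle points along the pan's own -x (at yaw 0 towards the robot)
- saucepan_grip (a point): On the centreline of the saucepan's handle, 131 mm from the pan's axis and 56 mm above its underside; the handle is a level steel bar 20 mm wide and 15 mm thick and ends 53 mm further out, 184 mm from the axis
- skillet: Plain metal frying pan, the shallow one: 152 mm across, 42 mm high, wall 3 mm, about 0.45 kg, loose. Origin: centre of its underside. Its straight handle points along the pan's own -x
- skillet_grip (a point): On the centreline of the frying pan's handle, 141 mm from the pan's axis and 50 mm above its underside; the handle is a level steel bar 20 mm wide and 15 mm thick and ends 57 mm further out, 198 mm from the axis
- tin_paste: Green and white food tin, a cylinder 57 mm across and 72 mm high, standing on the hob between the pans; origin: centre of its underside, z up. Not always there
- glass_ramekin: Small clear glass dish, 57 mm across at the rim, 46 mm at the foot, 27 mm high; origin: centre of its underside. Not always there
- peg: Wooden clothes peg lying flat, 15 mm wide (its x), 72 mm long (its y), 12 mm high; origin: centre of its underside. Not always there
- salt_shaker: Salt shaker, 44 mm across and 90 mm high, standing on the worktop near the front edge, before the left end of the dish rack: a bystander
- tumbler: Clear tumbler, 69 mm across and 92 mm high, standing on the worktop near the front edge, before the dish rack, right of the salt shaker: a bystander

How it is judged:
By the outcome, as a careful person would: the job done as asked, in the order asked, and still so for the second after the job is handed in, with the robot touching nothing.
Of tin_paste, glass_ramekin, peg only 2 to 3 are there at a start; the rules pass over those that are not, and their reading is None.
At some moment in a run one of saucepan, skillet, tin_paste, glass_ramekin, peg may be knocked a few centimetres aside while the robot is not near it.
Once in a run the grip may slacken for a moment while it holds something.
It also fails if it takes over 210 s, if anything falls off the work surface, if the arm or the gripper's body presses on something with over 40 N, if the wrist force passes 120 N, or if a joint passes its speed limit or range.

### The arm

A 6-joint arm with a two-finger parallel gripper is mounted at the origin on a cart in front of the work surface, level with it; the furniture and walls round the work are solid. World frame = base frame: x ahead of the robot, y to its left, z up, the work surface at z = 0. Lengths are in m, angles in degrees, forces in N, time in s.
With the tool pointing down it reaches from about 0.4 to 0.825 m from the base axis. Payload 7 kg.
Tool frame: the origin (TCP) lies midway between the tips of the shut fingers; the grasp point (between the pads) lies 19 mm behind it (r.grip_point_offset is the z of the grasp point in the tool frame, in m); z points along the fingers, y is the line along which they close (so a half turn about z gives the same grasp; the last joint's range is limited). The gripper opens to 88 mm and grips with 3 to 60 N. Pads are 19 mm wide; open, the fingers measure 130 mm over their backs; the gripper's body (78 mm by 193 mm) begins 47 mm behind the grasp point.
Start: joints at [93.742, 20.546, 0.682, 0, -70.136, -16.507], TCP at [0.149, 0.658, 0.227] pointing down, gripper open.
Joint ranges: [-176.03, 176.03], [-82.01, 121.73], [-58.28, 71.71], [-173.87, 95.51], [-174.79, -0.11], [-173.66, 173.66]. Speed limits (degrees/s): [136.94, 136.94, 172.46, 180, 180, 180].

### API

Orientations are given as [roll, pitch, yaw] about the fixed x, y, z axes, in that order (R = Rz(yaw) Ry(pitch) Rx(roll)).
In Python, from plant import r, viewer, recognise, outline_of, pinpoint gives the robot as it stands.
- The arm moves only by the tool move_arm, never from a script. Its argument "targets" is a list of rows, each a list of 2 entries, a list of its own where there are three numbers: the shift along the tool's x, y, z in cm, then the turn, a rotation vector about the tool's x, y, z in rad. A call has 1 to 5 rows; each row is the pose to reach, as a shift and turn from the pose commanded when the call began, along the tool's axes at that moment; what a row does not reach only later rows make up. A row lasts 1/8 s, in which the tool goes at most 62.5 mm and 10.7 degrees, less where a joint would pass 70% of its speed; a pose out of reach is approached as far as the arm can. A call with a gripper value outside its range is refused whole. "jaw" is the finger opening in cm, from 0 to 8.76, set as the call begins (left out, the last holds). The fingers move at their own pace and stop on an object; "squeeze" is the grip in N (left out, the last holds). Time passes only in rows, so rows that repeat a pose let the fingers close. It gives the time, the measured TCP pose, the force, the opening and the grip force at its end, in the units of the state.
- r.get_state(): the state, without advancing time (a new reading comes with each control period).
- viewer.capture(name): name is "scene" or "top" or "wrist"; returns a dict with "image" (384x512x3 uint8, blue, green, red), "intrinsics" (3x3 intrinsics, pixels), "camera_from_world" (4x4, takes a point from world to camera coordinates). Camera axes: x right, y up, looking along -z (the intrinsics and any distortion apply to the point x, -y, -z); pixel columns grow to the right and rows downward; lengths in m; the calibration is good to about 2 mm. The wrist camera is an equidistant fisheye: a pixel r from the principal point sees the ray r / f radians off the axis. A picture is of the moment at which its call begins. There is no depth.
- r.close_job(): hands the job in; it is judged then, once.
Trained networks look in the newest picture that a camera, given by its name, has taken for a name from the list of things; names that differ only in an ending like _2 or _b are one class to them, and where a whole thing is asked for, a point or a joint stands for the part that bears it (a point fixed in the world has none). Each returns a list of dicts, best first, with "score" (0 to 1); they miss things now and then, are a little off and sometimes report something else, mostly with a low value. They report only what shows in the picture. A call takes as long as a camera call.
- recognise(label, camera): "box" ([left, top, right, bottom] in pixels, round what is visible of it).
- outline_of(label, camera): "mask" (384x512 bool, what is visible of it) and "box" ([left, top, right, bottom] in pixels, round what is visible of it).
- pinpoint(label, camera): "location" ([row, column] in pixels: a listed point, or the origin of a listed thing).
The state is a dict: "time_s": time; "joints": joint angles; "qd": joint speeds; "joint_torque": joint torques, N m; "tcp_pos": TCP position; "eef_rot": TCP orientation; "contact_force": force on the tool from outside, world axes, zero at the start; "moment": the same for the moment, N m; "gripper_width": finger opening in m; "gripper_force": force on a finger pad.
Only numpy, scipy, OpenCV 4.12 (cv2) and the standard library are available. Lean on these libraries where they do the work, as an engineer would, in place of code of your own. Each camera call takes 0.05 s, during which the arm holds its last target. There are 200 camera calls.

## Working session

There is one attempt and no reset: what is moved stays moved. The work goes in short steps, Python scripts to look and compute and a tool call to move; the robot and the scene stay as the last step left them, time stands still between calls to the robot, and variables do not carry over. Pictures are saved under pics/ and viewed, at most 14 in all, crops included, and the job is handed in when it is done.

Besides the shell and the picture viewer there is one more tool, called after ">>>" in YAML: its name, and indented under it one key for each argument. move_arm: Moves the arm, as the interface text tells. Its arguments: {"type":"object","properties":{"targets":{"type":"array","items":{"type":"array"}},"jaw":{"type":"number"},"squeeze":{"type":"number"}},"required":["targets"]}

```bash
ls; mkdir -p pics
cat > h.py <<'E'
import numpy as np, cv2
from scipy.spatial.transform import Rotation as R
from plant import r, viewer, recognise, outline_of, pinpoint
def proj(c,P):
    P=np.atleast_2d(P); T=c["camera_from_world"];K=c["intrinsics"]
    p=P@T[:3,:3].T+T[:3,3]; p=p*[1,-1,-1]
    if c.get("fe"):
        rr=np.hypot(p[:,0],p[:,1])+1e-12; th=np.arctan2(rr,p[:,2]); d=np.c_[p[:,0]/rr*th,p[:,1]/rr*th,np.ones(len(p))]
    else: d=p/p[:,2:]
    return (d@K.T)[:,:2]
def ray(c,uv):
    K=c["intrinsics"];T=c["camera_from_world"]
    d=np.linalg.solve(K,[uv[0],uv[1],1.])
    if c.get("fe"):
        th=np.hypot(d[0],d[1]); d=np.array([*(d[:2]/max(th,1e-12)*np.sin(th)),np.cos(th)])
    d=d*[1,-1,-1]; o=-T[:3,:3].T@T[:3,3]; d=T[:3,:3].T@d
    return o,d/np.linalg.norm(d)
def onz(c,uv,z):
    o,d=ray(c,uv); return o+d*(z-o[2])/d[2]
def tri(rs):
    A=0;b=0
    for o,d in rs:
        M=np.eye(3)-np.outer(d,d);A=A+M;b=b+M@o
    p=np.linalg.solve(A,b); return p,[np.linalg.norm((np.eye(3)-np.outer(d,d))@(p-o)) for o,d in rs]
def cap(n,save=None):
    c=viewer.capture(n); c=dict(c); c["fe"]=n=="wrist"; c["name"]=n
    c["intrinsics"]=np.array(c["intrinsics"]);c["camera_from_world"]=np.array(c["camera_from_world"])
    if save: cv2.imwrite(f"pics/{save}.png",c["image"])
    return c
def pp(l,c):
    a=pinpoint(l,c["name"]); return (np.array(a[0]["location"])[::-1],a[0]["score"]) if a else (None,0)
def st():
    s=r.get_state(); print(s["time_s"],np.round(s["tcp_pos"],4),np.round(s["eef_rot"],2),np.round(s["contact_force"],1),s["gripper_width"],s["gripper_force"],np.round(s["joints"],1)); return s
def mv(p,yaw=None,rp=None):
    "shift(cm), turn rotvec from current pose to world TCP p, tool down with yaw"
    s=r.get_state(); R0=R.from_euler('xyz',s["eef_rot"],degrees=True)
    d=R0.inv().apply(np.array(p)-s["tcp_pos"])*100
    R1=R0 if yaw is None else R.from_euler('xyz',[180,0,yaw],degrees=True)
    print("mv",np.round(d,2),np.round((R0.inv()*R1).as_rotvec(),3))
E
cat > a.py <<'E'
from h import *
s=st()
C=[cap(n,"a_"+n) for n in("scene","top","wrist")]
for l in "zone_left zone_right stop_top saucepan saucepan_grip skillet skillet_grip tin_paste glass_ramekin peg".split():
    rs=[];out=[]
    for c in C:
        p,sc=pp(l,c)
        if p is not None: out.append((c["name"],np.round(p).astype(int).tolist(),round(sc,2)))
        if p is not None and sc>.4: rs.append(ray(c,p))
    print(l,out,*( [np.round(x,4) for x in tri(rs)] if len(rs)>1 else []))
cv2.imwrite("pics/a0.png",np.vstack([cv2.resize(np.hstack([C[0]["image"],C[1]["image"]]),(800,300)),cv2.resize(np.hstack([C[2]["image"],C[2]["image"]*0]),(800,300))]))
E
python3 a.py
```

```text
pics
0.0 [0.1491 0.6578 0.2256] [ 1.7991e+02 -1.0000e-02 -1.2770e+01] [-0.2 -0.5 -0.4] 0.08743422110228938 0.0 [ 93.7  20.6   0.6  -0.  -70.1 -16.5]
zone_left [('scene', [197, 154], 0.66), ('top', [213, 218], 0.49)] [0.3726 0.1794 0.2803] [0.036 0.036]
zone_right []
stop_top [('scene', [281, 184], 0.47), ('top', [263, 150], 0.57)] [0.5898 0.0382 0.1083] [0.0042 0.0042]
saucepan [('scene', [200, 159], 0.95), ('top', [121, 166], 0.56)] [0.5612 0.4503 0.0305] [0.0022 0.0022]
saucepan_grip [('scene', [186, 161], 0.85), ('top', [136, 205], 0.56)] [0.4384 0.3771 0.1209] [0.0006 0.0006]
skillet [('scene', [251, 184], 0.77), ('top', [217, 170], 0.8)] [0.5506 0.1622 0.0619] [0.0075 0.0075]
skillet_grip [('top', [213, 216], 0.87)]
tin_paste [('scene', [233, 163], 0.51), ('top', [163, 146], 0.87)] [0.624  0.3242 0.0386] [0.0062 0.0062]
glass_ramekin [('scene', [220, 169], 0.6), ('top', [171, 170], 0.6)] [0.5395 0.3    0.0671] [0.0032 0.0032]
peg [('scene', [210, 183], 0.44), ('top', [172, 196], 0.53)] [0.4721 0.2966 0.0407] [0.0023 0.0023]
```

Run:
```python
import cv2,numpy as np
a=cv2.imread("pics/a_scene.png");b=cv2.imread("pics/a_top.png");c=cv2.imread("pics/a_wrist.png")
x=cv2.resize(b[80:280,60:360],(800,533),interpolation=cv2.INTER_CUBIC);cv2.imwrite("pics/b1.png",x)
x=cv2.resize(a[100:250,110:310],(800,600),interpolation=cv2.INTER_CUBIC)
cv2.imwrite("pics/b2.png",np.vstack([np.hstack([cv2.resize(a,(400,300)),cv2.resize(b,(400,300))]),np.hstack([cv2.resize(c,(400,300)),cv2.resize(x,(400,300))])]))
```

```text
(no output)
```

View pics/b1.png

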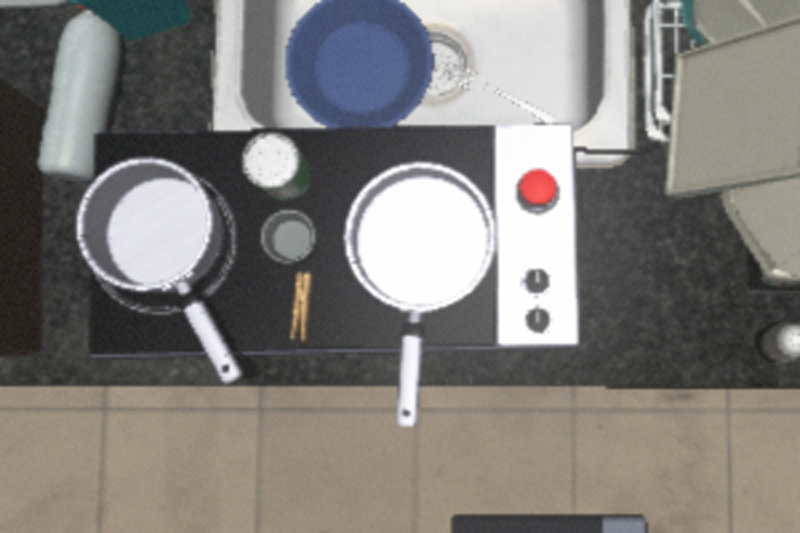

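View pics/b2.png

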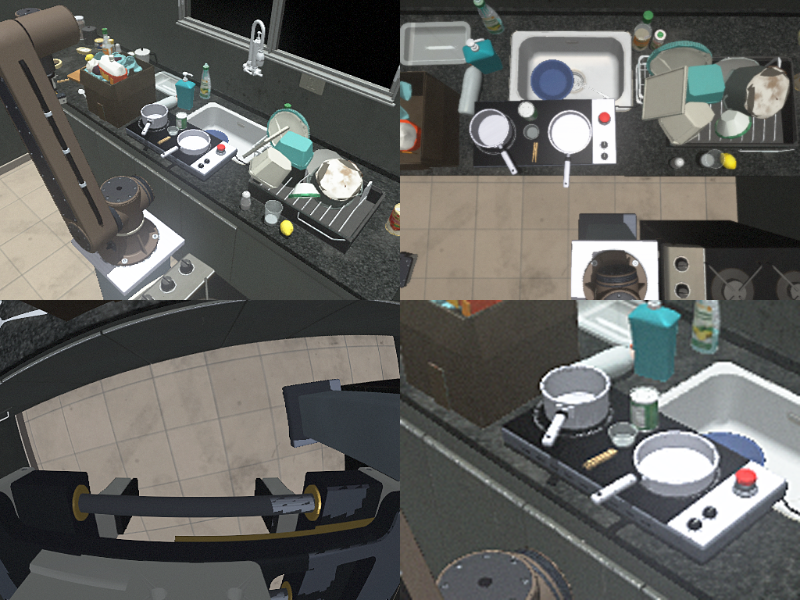

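The top view shows all three loose things: the tin at about crop (275,165), the ramekin (288,237) and the peg (300,305). Both handles stick out over the front, and the button is at (538,190). The hob corners in the crop are (95,133), (572,124), (578,344) and (91,355).

```bash
cat > b.py <<'E'
from h import *
c=cap("top")
f=lambda x,y:(60+x*300/800,80+y*200/533)
# refine: fit hob pose to corners (back-left, back-right, front-right, front-left)
px=np.array([f(95,133),f(572,124),f(578,344),f(91,355)])
loc=np.array([[.125,.265],[.125,-.265],[-.125,-.265],[-.125,.265]])
W=np.array([onz(c,p,.05)[:2] for p in px]); print(W.round(4))
from scipy.optimize import least_squares
def T(q,l): 
    cc,ss=np.cos(q[2]),np.sin(q[2]); return l@np.array([[cc,ss],[-ss,cc]])+q[:2]
q=least_squares(lambda q:(T(q,loc)-W).ravel(),[.55,.25,0]).x
print("hob",q[:2].round(4),np.degrees(q[2]).round(2),(T(q,loc)-W).round(4).tolist())
for n,l in dict(zl=[0,.185],zr=[0,-.095]).items(): print(n,T(q,np.array([l])).round(4))
for n,xy,z in [("stop",(538,187),.088),("tin top",(272,161),.122),("ram rim",(288,237),.077),("peg",(300,305),.062),("pegA",(303,273),.06),("pegB",(297,339),.06),("saucegrip end",(232,375),.106),("sauce root",(185,288),.106),("sauce rim c",(145,224),.12),("skil rim c",(420,238),.092),("skil end",(406,420),.1),("skroot",(415,320),.1),("rack left",(650,130),.05),("counter front",(600,385),0),("shaker",(783,342),.09),("sink right",(632,140),0),("plate corner",(670,192),.1)]:
    print(n,onz(c,f(*xy),z).round(4))
E
python3 b.py
```

```text
[[ 0.6631  0.523 ]
 [ 0.6752  0.0012]
 [ 0.4336 -0.0044]
 [ 0.4205  0.5157]]
hob [0.5481 0.2589] 1.41 [[0.0035, 0.0039], [0.0044, -0.0041], [-0.0039, -0.0047], [-0.0039, 0.005]]
zl [[0.5435 0.4438]]
zr [[0.5504 0.1639]]
stop [0.5969 0.0394 0.088 ]
tin top [0.616  0.3123 0.122 ]
ram rim [0.5444 0.3034 0.077 ]
peg [0.4736 0.2919 0.062 ]
pegA [0.5082 0.29   0.06  ]
pegB [0.4376 0.2945 0.06  ]
saucegrip end [0.3981 0.3501 0.106 ]
sauce root [0.4868 0.4011 0.106 ]
sauce rim c [0.5506 0.4398 0.12  ]
skil rim c [0.5415 0.1626 0.092 ]
skil end [0.3531 0.1737 0.1   ]
skroot [0.455 0.166 0.1  ]
rack left [ 0.6688 -0.0845  0.05  ]
counter front [ 0.3907 -0.0318  0.    ]
shaker [ 0.434  -0.2144  0.09  ]
sink right [ 0.6701 -0.0703  0.    ]
plate corner [ 0.5896 -0.098   0.1   ]
```

Run:
```python
from h import *
st();c=cap("wrist"); T=c["camera_from_world"]; s=r.get_state()
R0=R.from_euler('xyz',s["eef_rot"],degrees=True)
o=-T[:3,:3].T@T[:3,3]; print("cam in tool",R0.inv().apply(o-s["tcp_pos"]),"axis",R0.inv().apply(-T[2,:3]), c["intrinsics"])
mv([.597,.039,.2],-90)
```

```text
1.7 [0.1491 0.6583 0.2266] [-180.     -0.    -12.76] [ 0.7 -0.1 -1.4] 0.08765561138491125 0.0 [ 93.7  20.5   0.7   0.  -70.1 -16.5]
cam in tool [ 0.06949195  0.00026003 -0.15778983] axis [-2.57553552e-01 -9.64058786e-04  9.66263545e-01] [[297.31863964   0.         251.28050794]
 [  0.         297.31863964 198.01207607]
 [  0.           0.           1.        ]]
mv [57.36 50.5   2.66] [-0.    -0.     1.348]
```

>>> move_arm:
  targets:
    - [[57.4, 50.5, 0], [0, 0, 1.348]]
    - [[57.4, 50.5, 0], [0, 0, 1.348]]
    - [[57.4, 50.5, 0], [0, 0, 1.348]]
    - [[57.4, 50.5, 0], [0, 0, 1.348]]
    - [[57.4, 50.5, 0], [0, 0, 1.348]]
  jaw: 0

```text
time_s: 2.38
tcp_pos: [0.3333, 0.4035, 0.2269]
eef_rot: [-180.0, 0.0, -66.8]
contact_force: [1.2, -0.0, -0.1]
gripper_width: 0.0433
gripper_force: 0.0
```

Run:
```python
from h import *
st();mv([.597,.039,.2],-90)
```

```text
2.375 [0.3333 0.4035 0.2269] [-1.7996e+02  3.0000e-02 -6.6810e+01] [ 1.2 -0.  -0.1] 0.04329053339752646 0.0 [ 72.    6.2 -18.3   0.  -65.5 -48.8]
mv [43.89 -9.89  2.68] [-0.001  0.001  0.405]
```

>>> move_arm:
  targets:
    - [[43.9, -9.9, 2.6], [0, 0, 0.405]]
    - [[43.9, -9.9, 2.6], [0, 0, 0.405]]
    - [[43.9, -9.9, 2.6], [0, 0, 0.405]]
    - [[43.9, -9.9, 2.6], [0, 0, 0.405]]
    - [[43.9, -9.9, 2.6], [0, 0, 0.405]]

```text
time_s: 3.0
tcp_pos: [0.5178, 0.1518, 0.2089]
eef_rot: [-179.9, 0.0, -89.7]
contact_force: [0.4, 0.7, -0.8]
gripper_width: 0.0006
gripper_force: 0.0
```

Run:
```python
from h import *
st();mv([.597,.039,.17],-90)
```

```text
3.0 [0.5178 0.1518 0.2089] [-1.7994e+02  3.0000e-02 -8.9670e+01] [ 0.4  0.7 -0.8] 0.0006054659611026822 0.0 [ 37.2   8.5 -18.    0.  -63.4 -36.8]
mv [11.33 -7.85  3.89] [-0.001  0.001  0.006]
```

>>> move_arm:
  targets:
    - [[11.3, -7.8, 3.0], [0, 0, 0.006]]
    - [[11.3, -7.8, 3.0], [0, 0, 0.006]]
    - [[11.3, -7.8, 3.0], [0, 0, 0.006]]
    - [[11.3, -7.8, 3.0], [0, 0, 0.006]]

```text
time_s: 3.5
tcp_pos: [0.5955, 0.0399, 0.178]
eef_rot: [179.9, -0.0, -90.2]
contact_force: [-0.8, -0.2, 0.2]
gripper_width: -0.0
gripper_force: 0.0
```

```bash
cat > stop.py <<'E'
from h import *
s=st();c=cap("wrist","w_stop"); 
rs=[]
p,sc=pp("stop_top",c); print(p,sc)
o=outline_of("stop_top","wrist"); 
if o: print("outline",o[0]["score"],o[0]["box"])
hsv=cv2.cvtColor(c["image"],cv2.COLOR_BGR2HSV); m=((hsv[...,0]<8)|(hsv[...,0]>172))&(hsv[...,1]>150)&(hsv[...,2]>80)
n,l,stt,cen=cv2.connectedComponentsWithStats(m.astype(np.uint8)); k=1+np.argmax(stt[1:,4]); print("red",cen[k],stt[k])
for z in(.08,.088): print(z,[onz(c,q,z).round(4) for q in (p,cen[k]) if q is not None])
cs=cap("scene");ct=cap("top")
for x in(cs,ct):
    q,s2=pp("stop_top",x); print(x["name"],q,s2); rs.append(ray(x,q)) if q is not None else 0
if p is not None: rs.append(ray(c,p))
print(tri(rs))
E
python3 stop.py
```

```text
3.5 [0.5955 0.0399 0.178 ] [ 1.7994e+02 -2.0000e-02 -9.0150e+01] [-0.8 -0.2  0.2] -1.698091386109936e-05 0.0 [ 22.6  15.3 -13.4  -0.  -61.3 -22.7]
[248.9 200.9] 0.83
outline 0.74 [224.7, 178.3, 270.0, 222.6]
red [245.68230563 197.83176944] [ 223  176   46   45 1492]
0.08 [array([0.5979, 0.0415, 0.08  ]), array([0.6007, 0.0386, 0.08  ])]
0.088 [array([0.5978, 0.0392, 0.088 ]), array([0.6006, 0.0365, 0.088 ])]
scene [281.8 185.3] 0.47
top [263.5 151.4] 0.57
(array([0.59370886, 0.03694893, 0.09874218]), [np.float64(0.0033149031772890564), np.float64(0.0032862154026547705), np.float64(0.0040730150486532725)])
```

>>> move_arm:
  targets:
    - [[0.2, -0.35, 5], [0, 0, 0]]
    - [[0.2, -0.35, 8.2], [0, 0, 0]]
    - [[0.2, -0.35, 9.2], [0, 0, 0]]
    - [[0.2, -0.35, 9.6], [0, 0, 0]]
    - [[0.2, -0.35, 9.9], [0, 0, 0]]

```text
time_s: 4.47
tcp_pos: [0.5995, 0.0392, 0.0808]
eef_rot: [-179.9, 0.0, -90.0]
contact_force: [-1.7, -0.3, 3.4]
gripper_width: 0.0004
gripper_force: 1.9
```

>>> move_arm:
  targets:
    - [[0, 0, 0.2], [0, 0, 0]]
    - [[0, 0, 0.3], [0, 0, 0]]
    - [[0, 0, 0.3], [0, 0, 0]]

```text
time_s: 4.85
tcp_pos: [0.5997, 0.0391, 0.0789]
eef_rot: [-179.9, 0.0, -90.0]
contact_force: [-6.1, 0.8, 13.8]
gripper_width: 0.0006
gripper_force: 6.9
```

>>> move_arm:
  targets:
    - [[0, 0, -4], [0, 0, 0]]
    - [[0, 0, -9.6], [0, 0, 0]]
    - [[0, 0, -9.6], [0, 0, 0]]
  jaw: 8

```text
time_s: 5.22
tcp_pos: [0.6024, 0.0397, 0.1783]
eef_rot: [-179.4, 0.2, -90.0]
contact_force: [0.0, 0.1, -0.2]
gripper_width: 0.0247
gripper_force: 0.0
```

```bash
python3 stop.py; python3 -c "
from h import *
mv([.62,.33,.24],-90)"
```

```text
5.225 [0.6024 0.0397 0.1783] [-1.794e+02  1.600e-01 -8.999e+01] [ 0.   0.1 -0.2] 0.024698576620815323 0.0 [ 22.4  15.5 -13.1   0.1 -60.7 -22.4]
[255.5 200.9] 0.88
outline 0.57 [236.0, 174.9, 276.0, 217.2]
red [254.64452297 195.42261484] [ 233  174   45   44 1415]
0.08 [array([0.6   , 0.0417, 0.08  ]), array([0.6008, 0.0366, 0.08  ])]
0.088 [array([0.6001, 0.0395, 0.088 ]), array([0.6008, 0.0345, 0.088 ])]
scene [282.6 186.6] 0.58
top None 0
(array([0.59965657, 0.04037295, 0.08801765]), [np.float64(0.0009803024336250891), np.float64(0.0009803024336251297)])
mv [-29.12  -2.13  -6.88] [ 0.002 -0.001 -0.001]
```

>>> move_arm:
  targets:
    - [[-6, -0.5, -6.5], [0, 0, 0]]
    - [[-29, -2, -6.9], [0, 0, 0]]
    - [[-29, -2, -6.9], [0, 0, 0]]
    - [[-29, -2, -6.9], [0, 0, 0]]
    - [[-29, -2, -6.9], [0, 0, 0]]
  jaw: 8

```text
time_s: 6.2
tcp_pos: [0.6188, 0.3308, 0.2409]
eef_rot: [180.0, -0.0, -90.0]
contact_force: [1.3, -0.9, 0.5]
gripper_width: 0.0801
gripper_force: 0.0
```

```bash
cat > loc.py <<'E'
from h import *
import sys
# loc.py name label:z ...
st();c=cap("wrist",sys.argv[1]); 
for a in sys.argv[2:]:
    l,z=a.split(":")
    p,sc=pp(l,c); o=outline_of(l,"wrist"); b=o[0] if o else None
    print(l,p,round(sc,2),None if p is None else onz(c,p,float(z)).round(4), b and (round(b["score"],2),np.round(b["box"])))
E
python3 loc.py w_tin tin_paste:.05 glass_ramekin:.05 peg:.05 saucepan:.05 skillet:.05 saucepan_grip:.106 skillet_grip:.1 stop_top:.08 zone_left:.05 zone_right:.05
```

```text
6.2 [0.6188 0.3308 0.2409] [ 1.7996e+02 -5.0000e-02 -9.0020e+01] [ 1.3 -0.9  0.5] 0.08010894701279962 0.0 [ 44.   22.7   5.7   0.  -73.1 -44. ]
tin_paste [250. 163.] 0.81 [0.6206 0.3117 0.05  ] (0.4, array([250., 200., 444., 303.]))
glass_ramekin [309.6 156.8] 0.93 [0.5496 0.3037 0.05  ] (0.72, array([289., 133., 340., 187.]))
peg [367.3 149.8] 0.81 [0.4759 0.293  0.05  ] (0.93, array([340., 142., 392., 158.]))
saucepan [300.2 262.9] 0.95 [0.5545 0.4435 0.05  ] (0.69, array([250., 200., 445., 299.]))
skillet [312.6  40.3] 0.89 [0.5468 0.1624 0.05  ] (0.94, array([249.,   0., 473., 102.]))
saucepan_grip None 0 None (0.96, array([250., 201., 444., 303.]))
skillet_grip [438.1  50.6] 0.9 [0.4053 0.1669 0.1   ] (0.94, array([244.,   0., 476., 104.]))
stop_top None 0 None None
zone_left None 0 None (0.83, array([204.,   0., 399., 302.]))
zone_right None 0 None (0.77, array([201.,   0., 403., 303.]))
```

View pics/w_tin.png

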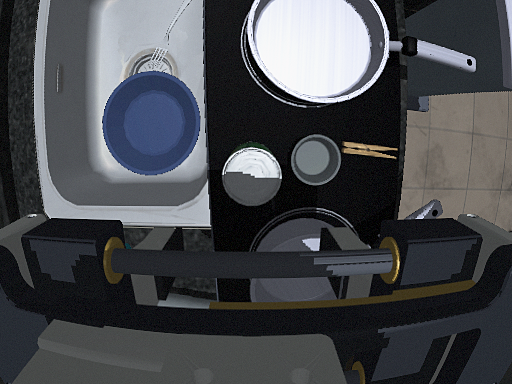

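Run:
```python
from h import *
c=cap("wrist"); print(onz(c,(252,176),.122))
c=cap("top"); print(proj(c,[[.5,-.07,0]]))
u,v=proj(c,[[.5,-.07,0]])[0].astype(int)
cs=cap("scene"); us,vs=proj(cs,[[.5,-.07,0]])[0].astype(int)
a=c["image"][v-60:v+40,u-40:u+80]; b=cs["image"][vs-50:vs+50,us-60:us+60]
cv2.imwrite("pics/free.png",np.hstack([cv2.resize(a,(400,333),interpolation=3),cv2.resize(b,(400,333),interpolation=3)])); print(u,v,us,vs)
mv([.620,.312,.16],-30)
```

```text
[0.61870677 0.31200355 0.122     ]
[[297.46543729 187.93911623]]
297 187 287 232
mv [ 1.69 -0.1   8.15] [ 0.    -0.    -1.048]
```

View pics/free.png

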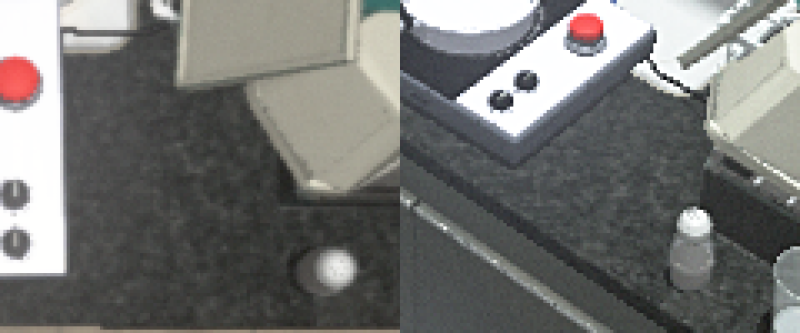

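>>> move_arm:
  targets:
    - [[1.7, 0, 2], [0, 0, -1.047]]
    - [[1.7, 0, 4], [0, 0, -1.047]]
    - [[1.7, 0, 6], [0, 0, -1.047]]
    - [[1.7, 0, 8], [0, 0, -1.047]]
    - [[1.7, 0, 8], [0, 0, -1.047]]
  jaw: 8.5

```text
time_s: 8.02
tcp_pos: [0.618, 0.3113, 0.1593]
eef_rot: [179.8, 0.1, -36.0]
contact_force: [-0.8, 0.4, 0.8]
gripper_width: 0.0848
gripper_force: 0.0
```

Run:
```python
from h import *
st();mv([.620,.312,.08],-30)
```

```text
8.025 [0.618  0.3113 0.1593] [ 1.7981e+02  7.0000e-02 -3.5970e+01] [-0.8  0.4  0.8] 0.0848086056485885 0.0 [ 42.8  24.7  -1.9  -0.  -63.6  11.2]
mv [ 0.13 -0.2   7.93] [ 0.003  0.001 -0.104]
```

>>> move_arm:
  targets:
    - [[0.1, -0.15, 4], [0, 0, -0.1]]
    - [[0.1, -0.15, 7.9], [0, 0, -0.1]]
    - [[0.1, -0.15, 7.9], [0, 0, -0.1]]

```text
time_s: 8.4
tcp_pos: [0.6188, 0.3111, 0.0792]
eef_rot: [179.7, 0.1, -30.6]
contact_force: [0.3, 0.3, 0.4]
gripper_width: 0.0851
gripper_force: 0.0
```

>>> move_arm:
  targets:
    - [[0, 0, 0], [0, 0, 0]]
    - [[0, 0, 0], [0, 0, 0]]
    - [[0, 0, 0], [0, 0, 0]]
    - [[0, 0, 0], [0, 0, 0]]
  jaw: 5
  squeeze: 25

```text
time_s: 8.9
tcp_pos: [0.6212, 0.3129, 0.0839]
eef_rot: [-179.9, -0.0, -30.6]
contact_force: [-0.6, 0.6, 4.7]
gripper_width: 0.057
gripper_force: 25.0
```

>>> move_arm:
  targets:
    - [[0, 0, -3], [0, 0, 0]]
    - [[0, 0, -9], [0, 0, 0]]
    - [[0, 0, -11], [0, 0, 0]]
    - [[0, 0, -11], [0, 0, 0]]

```text
time_s: 9.4
tcp_pos: [0.6213, 0.313, 0.1946]
eef_rot: [-179.8, -0.1, -30.6]
contact_force: [-0.3, 0.4, -2.7]
gripper_width: 0.0567
gripper_force: 25.0
```

Run:
```python
from h import *
st();mv([.435,-.14,.18],-90)
```

```text
9.4 [0.6213 0.313  0.1946] [-1.798e+02 -6.000e-02 -3.059e+01] [-0.3  0.4 -2.7] 0.05670181214702536 24.998922049999237 [ 42.7  23.4   0.8  -0.  -67.2  16.7]
mv [ 7.01 48.48  1.3 ] [-4.000e-03  1.000e-03  1.037e+00]
```

>>> move_arm:
  targets:
    - [[7, 48.4, -0.5], [0, 0, 1.037]]
    - [[7, 48.4, -0.5], [0, 0, 1.037]]
    - [[7, 48.4, -0.5], [0, 0, 1.037]]
    - [[7, 48.4, -0.5], [0, 0, 1.037]]
    - [[7, 48.4, -0.5], [0, 0, 1.037]]

```text
time_s: 10.02
tcp_pos: [0.4997, 0.0216, 0.1941]
eef_rot: [179.9, -0.0, -84.6]
contact_force: [1.3, -0.8, -1.1]
gripper_width: 0.0573
gripper_force: 25.0
```

Run:
```python
from h import *
st();mv([.435,-.14,.18],-90)
```

```text
10.025 [0.4997 0.0216 0.1941] [ 1.7985e+02 -2.0000e-02 -8.4650e+01] [ 1.3 -0.8 -1.1] 0.05726621044147785 24.989424347877502 [ 25.    5.5 -23.6  -0.  -61.1 -19.6]
mv [15.48  7.94  1.43] [ 0.003 -0.001  0.093]
```

>>> move_arm:
  targets:
    - [[15.5, 7.9, 1], [0, 0, 0.093]]
    - [[15.5, 7.9, 3], [0, 0, 0.093]]
    - [[15.5, 7.9, 6], [0, 0, 0.093]]
    - [[15.5, 7.9, 11], [0, 0, 0.093]]
    - [[15.5, 7.9, 11], [0, 0, 0.093]]

```text
time_s: 10.65
tcp_pos: [0.4341, -0.1394, 0.082]
eef_rot: [179.4, -0.0, -89.8]
contact_force: [-0.4, 0.4, -1.1]
gripper_width: 0.0571
gripper_force: 25.0
```

Run:
```python
from h import *
st();mv([.435,-.14,.03],-90);c=cap("wrist","w_pl");s=cap("scene")
print([pp("tin_paste",x) for x in(c,s)], proj(s,[[.435,-.14,.05]]))
```

```text
10.65 [ 0.4341 -0.1394  0.082 ] [ 1.7943e+02 -2.0000e-02 -8.9770e+01] [-0.4  0.4 -1.1] 0.05709407040030959 24.999141097068787 [  7.    9.1 -36.8  -0.1 -44.7  -6.7]
mv [ 0.06 -0.14  5.2 ] [ 0.01  -0.     0.004]
[(array([252. , 226.3]), 0.95), (array([291.7, 239.4]), 0.51)] [[292.44217957 242.10801195]]
```

>>> move_arm:
  targets:
    - [[0, 0, 3], [0, 0, 0]]
    - [[0, 0, 4.5], [0, 0, 0]]
    - [[0, 0, 4.8], [0, 0, 0]]
    - [[0, 0, 4.8], [0, 0, 0]]

```text
time_s: 11.35
tcp_pos: [0.4398, -0.1382, 0.0389]
eef_rot: [-179.9, 0.0, -89.6]
contact_force: [-0.1, 0.9, -1.4]
gripper_width: 0.0566
gripper_force: 25.0
```

>>> move_arm:
  targets:
    - [[0, 0, 0.3], [0, 0, 0]]
    - [[0, 0, 0.5], [0, 0, 0]]
    - [[0, 0, 0.5], [0, 0, 0]]

```text
time_s: 11.72
tcp_pos: [0.4392, -0.1385, 0.0338]
eef_rot: [-179.9, -0.0, -89.6]
contact_force: [-4.5, 3.7, 10.5]
gripper_width: 0.057
gripper_force: 25.0
```

Contact. I'll release and go back for the ramekin.

>>> move_arm:
  targets:
    - [[0, 0, -0.1], [0, 0, 0]]
    - [[0, 0, -0.1], [0, 0, 0]]
    - [[0, 0, -0.1], [0, 0, 0]]
  jaw: 8

```text
time_s: 12.1
tcp_pos: [0.4387, -0.1386, 0.0337]
eef_rot: [-180.0, -0.0, -89.6]
contact_force: [0.2, 0.6, 0.0]
gripper_width: 0.0783
gripper_force: 0.0
```

>>> move_arm:
  targets:
    - [[0, 0, -6], [0, 0, 0]]
    - [[0, 0, -12], [0, 0, 0]]
    - [[0, 0, -17], [0, 0, 0]]

```text
time_s: 12.48
tcp_pos: [0.4387, -0.1387, 0.2061]
eef_rot: [-179.9, -0.0, -89.6]
contact_force: [0.7, 0.9, -0.1]
gripper_width: 0.0796
gripper_force: 0.0
```

```bash
python3 loc.py w_pl2 tin_paste:.0 stop_top:.08;python3 - <<'E'
from h import *
mv([.548,.304,.2],-90)
E
```

```text
12.475 [ 0.4387 -0.1387  0.2061] [-179.92   -0.    -89.62] [ 0.7  0.9 -0.1] 0.07955728701711143 0.0 [  7.1   0.7 -27.1   0.  -62.1  -6.7]
tin_paste [249.9 179. ] 0.57 [ 0.4412 -0.1353  0.    ] (0.83, array([225., 155., 278., 221.]))
stop_top None 0 None None
mv [-44.18 -11.25   0.36] [0.    0.    0.006]
```

Tin placed at about (0.44, −0.138).

>>> move_arm:
  targets:
    - [[-44.2, -11.2, 0.3], [0, 0, 0]]
    - [[-44.2, -11.2, 0.3], [0, 0, 0]]
    - [[-44.2, -11.2, 0.3], [0, 0, 0]]
    - [[-44.2, -11.2, 0.3], [0, 0, 0]]
    - [[-44.2, -11.2, 0.3], [0, 0, 0]]

```text
time_s: 13.35
tcp_pos: [0.5128, 0.1665, 0.1999]
eef_rot: [179.9, -0.1, -89.6]
contact_force: [1.8, 0.3, 0.6]
gripper_width: 0.0799
gripper_force: 0.0
```

>>> move_arm:
  targets:
    - [[-17, -4.3, 0.1], [0, 0, 0]]
    - [[-17, -4.3, 0.1], [0, 0, 0]]
    - [[-17, -4.3, 0.1], [0, 0, 0]]

```text
time_s: 13.72
tcp_pos: [0.5549, 0.3369, 0.198]
eef_rot: [179.8, -0.2, -89.6]
contact_force: [1.4, -0.2, 0.5]
gripper_width: 0.0798
gripper_force: 0.0
```

```bash
python3 loc.py w_ram glass_ramekin:.05 peg:.05 saucepan:.05 skillet:.05 skillet_grip:.1 stop_top:.08;python3 - <<'E'
from h import *
mv([.548,.304,.2],-90)
E
```

```text
13.725 [0.5549 0.3369 0.198 ] [ 1.7984e+02 -1.6000e-01 -8.9590e+01] [ 1.4 -0.2  0.5] 0.07982417414257455 0.0 [ 48.4  19.3  -4.9  -0.  -66.  -48. ]
glass_ramekin [257.1 155.9] 0.9 [0.5491 0.3039 0.05  ] (0.96, array([229., 128., 286., 188.]))
peg [327.  148.6] 0.87 [0.4756 0.2947 0.05  ] (0.87, array([293., 142., 354., 156.]))
saucepan [252.2 273. ] 0.79 [0.5532 0.4395 0.05  ] (0.75, array([182., 207., 418., 308.]))
skillet [262.1  21.8] 0.81 [0.5449 0.1616 0.05  ] (0.6, array([177.,   0., 455.,  91.]))
skillet_grip [410.1  31.8] 0.56 [0.4055 0.1717 0.1   ] (0.78, array([178.,   1., 458.,  93.]))
stop_top None 0 None None
mv [3.06 0.76 0.11] [-0.     0.     0.006]
```

Run:
```python
from h import *
mv([.549,.304,.12],-115);mv([.549,.304,.055],-115)
```

```text
mv [3.06 0.66 8.11] [-0.     0.001  0.442]
mv [ 3.06  0.66 14.61] [-0.     0.001  0.442]
```

>>> move_arm:
  targets:
    - [[3, 0.7, 3], [0, 0, 0.442]]
    - [[3, 0.7, 6], [0, 0, 0.442]]
    - [[3, 0.7, 7.8], [0, 0, 0.442]]
    - [[3, 0.7, 7.8], [0, 0, 0.442]]
  jaw: 7

```text
time_s: 14.88
tcp_pos: [0.5479, 0.3042, 0.1216]
eef_rot: [179.9, -0.1, -114.9]
contact_force: [-0.4, -1.0, 0.7]
gripper_width: 0.07
gripper_force: 0.0
```

Run:
```python
from h import *
st();mv([.549,.304,.055],-115)
```

```text
14.875 [0.5479 0.3042 0.1216] [ 1.7994e+02 -1.3000e-01 -1.1494e+02] [-0.4 -1.   0.7] 0.06996951838145174 0.0 [ 46.9  20.9 -13.4  -0.  -55.9 -71.8]
mv [-0.05 -0.12  6.66] [ 0.001 -0.002  0.001]
```

>>> move_arm:
  targets:
    - [[0, -0.1, 3], [0, 0, 0]]
    - [[0, -0.1, 5.5], [0, 0, 0]]
    - [[0, -0.1, 6.5], [0, 0, 0]]
    - [[0, -0.1, 6.5], [0, 0, 0]]

```text
time_s: 15.38
tcp_pos: [0.5497, 0.3048, 0.0581]
eef_rot: [-180.0, -0.0, -114.9]
contact_force: [0.2, -1.0, 0.6]
gripper_width: 0.0702
gripper_force: 0.0
```

>>> move_arm:
  targets:
    - [[0, 0, 0], [0, 0, 0]]
    - [[0, 0, 0], [0, 0, 0]]
    - [[0, 0, 0], [0, 0, 0]]
  jaw: 4.5
  squeeze: 20

```text
time_s: 15.75
tcp_pos: [0.5498, 0.3052, 0.0588]
eef_rot: [-180.0, 0.1, -114.9]
contact_force: [-1.4, 0.6, 5.9]
gripper_width: 0.0545
gripper_force: 20.0
```

>>> move_arm:
  targets:
    - [[0, 0, -3], [0, 0, 0]]
    - [[0, 0, -9], [0, 0, 0]]
    - [[0, 0, -12], [0, 0, 0]]
    - [[0, 0, -12], [0, 0, 0]]

```text
time_s: 16.25
tcp_pos: [0.5506, 0.3056, 0.1809]
eef_rot: [-179.9, 0.3, -114.9]
contact_force: [-0.4, -0.2, -1.9]
gripper_width: 0.0545
gripper_force: 20.0
```

Run:
```python
from h import *
st();mv([.54,-.06,.16],-90)
```

```text
16.25 [0.5506 0.3056 0.1809] [-179.88    0.29 -114.94] [-0.4 -0.2 -1.9] 0.05449812913604298 19.999732589876658 [ 46.8  18.   -9.3   0.  -62.4 -71.7]
mv [ 33.61 -14.45   1.95] [-0.003  0.005 -0.435]
```

>>> move_arm:
  targets:
    - [[33.6, -14.4, 0], [0, 0, -0.435]]
    - [[33.6, -14.4, 0], [0, 0, -0.435]]
    - [[33.6, -14.4, 0], [0, 0, -0.435]]
    - [[33.6, -14.4, 0], [0, 0, -0.435]]
    - [[33.6, -14.4, 0], [0, 0, -0.435]]

```text
time_s: 16.88
tcp_pos: [0.5387, -0.0097, 0.1766]
eef_rot: [179.9, -0.0, -90.0]
contact_force: [1.5, -0.9, -0.6]
gripper_width: 0.0546
gripper_force: 20.0
```

Run:
```python
from h import *
st();mv([.54,-.06,.06],-90)
```

```text
16.875 [ 0.5387 -0.0097  0.1766] [ 1.7991e+02 -1.0000e-02 -9.0010e+01] [ 1.5 -0.9 -0.6] 0.054600807575275113 20.001293019759032 [ 19.8  10.1 -20.6  -0.  -59.4 -19.8]
mv [ 5.03 -0.15 11.66] [ 0.002 -0.    -0.   ]
```

>>> move_arm:
  targets:
    - [[5, 0, 0], [0, 0, 0]]
    - [[5, 0, 5], [0, 0, 0]]
    - [[5, 0, 10], [0, 0, 0]]
    - [[5, 0, 13.5], [0, 0, 0]]
    - [[5, 0, 13.5], [0, 0, 0]]

```text
time_s: 17.5
tcp_pos: [0.5368, -0.0584, 0.0394]
eef_rot: [179.6, -0.1, -90.1]
contact_force: [0.2, 0.7, -1.2]
gripper_width: 0.0548
gripper_force: 20.0
```

>>> move_arm:
  targets:
    - [[0, 0, 2], [0, 0, 0]]
    - [[0, 0, 2.8], [0, 0, 0]]
    - [[0, 0, 3.0], [0, 0, 0]]
    - [[0, 0, 3.0], [0, 0, 0]]

```text
time_s: 18.0
tcp_pos: [0.5403, -0.0576, 0.0135]
eef_rot: [-179.9, 0.0, -90.0]
contact_force: [-0.2, -0.2, -0.8]
gripper_width: 0.055
gripper_force: 20.0
```

>>> move_arm:
  targets:
    - [[0, 0, 0.3], [0, 0, 0]]
    - [[0, 0, 0.5], [0, 0, 0]]
    - [[0, 0, 0.5], [0, 0, 0]]

```text
time_s: 18.38
tcp_pos: [0.5403, -0.0576, 0.0088]
eef_rot: [-179.9, 0.0, -90.0]
contact_force: [-3.8, 2.6, 9.0]
gripper_width: 0.0546
gripper_force: 20.0
```

Touching down. I'll release and go to the peg.

>>> move_arm:
  targets:
    - [[0, 0, -0.1], [0, 0, 0]]
    - [[0, 0, -0.1], [0, 0, 0]]
    - [[0, 0, -0.1], [0, 0, 0]]
  jaw: 7.5

```text
time_s: 18.75
tcp_pos: [0.5398, -0.0577, 0.0086]
eef_rot: [180.0, -0.0, -90.0]
contact_force: [-1.0, -0.2, 0.2]
gripper_width: 0.0738
gripper_force: 0.0
```

>>> move_arm:
  targets:
    - [[0, 0, -6], [0, 0, 0]]
    - [[0, 0, -12], [0, 0, 0]]
    - [[0, 0, -17], [0, 0, 0]]

```text
time_s: 19.12
tcp_pos: [0.54, -0.0578, 0.181]
eef_rot: [-179.9, 0.0, -90.0]
contact_force: [1.6, -0.5, 0.3]
gripper_width: 0.0751
gripper_force: 0.0
```

```bash
python3 loc.py w_pl3 glass_ramekin:.0 tin_paste:0 stop_top:.08;python3 - <<'E'
from h import *
mv([.472,.294,.2],0)
E
```

```text
19.125 [ 0.54   -0.0578  0.181 ] [-179.93    0.    -90.02] [ 1.6 -0.5  0.3] 0.07508092666566903 0.0 [ 14.6  10.2 -19.9   0.  -59.9 -14.6]
glass_ramekin [248.8 177.9] 0.88 [ 0.5436 -0.0607  0.    ] (0.72, array([227., 157., 278., 210.]))
tin_paste [338.4 115.2] 0.83 [ 0.4398 -0.1356  0.    ] (0.89, array([316.,  85., 388., 148.]))
stop_top [193.5 290.1] 0.77 [0.6004 0.0405 0.08  ] (0.92, array([181., 280., 215., 303.]))
mv [-35.18   6.72  -2.27] [ 0.002  0.002 -1.572]
```

>>> move_arm:
  targets:
    - [[-35.2, 6.7, -2], [0, 0, -1.571]]
    - [[-35.2, 6.7, -2], [0, 0, -1.571]]
    - [[-35.2, 6.7, -2], [0, 0, -1.571]]
    - [[-35.2, 6.7, -2], [0, 0, -1.571]]
    - [[-35.2, 6.7, -2], [0, 0, -1.571]]
  jaw: 3.5

```text
time_s: 20.1
tcp_pos: [0.4805, 0.2503, 0.1948]
eef_rot: [179.9, 0.0, -36.0]
contact_force: [1.6, -0.5, -0.0]
gripper_width: 0.0356
gripper_force: 0.0
```

Run:
```python
from h import *
st();mv([.472,.294,.18],0)
```

```text
20.1 [0.4805 0.2503 0.1948] [ 1.7986e+02  1.0000e-02 -3.5950e+01] [ 1.6 -0.5 -0. ] 0.03564466523527965 0.0 [ 48.3   9.5 -18.7  -0.  -61.9   5.8]
mv [-3.25 -3.04  1.48] [ 0.002  0.001 -0.627]
```

>>> move_arm:
  targets:
    - [[-3.2, -3.0, 1.5], [0, 0, -0.627]]
    - [[-3.2, -3.0, 1.5], [0, 0, -0.627]]
    - [[-3.2, -3.0, 1.5], [0, 0, -0.627]]
    - [[-3.2, -3.0, 1.5], [0, 0, -0.627]]

```text
time_s: 20.6
tcp_pos: [0.473, 0.2917, 0.1792]
eef_rot: [179.9, 0.1, -0.1]
contact_force: [-0.4, 0.8, -0.0]
gripper_width: 0.0348
gripper_force: 0.0
```

```bash
python3 loc.py w_peg peg:.056 saucepan:.05 saucepan_grip:.106 skillet:.05;python3 - <<'E'
from h import *
c=cap("wrist");m=outline_of("peg","wrist")[0]["mask"]
ys,xs=np.nonzero(m); P=np.array([onz(c,(x,y),.06) for x,y in zip(xs,ys)])[:,:2]
rect=cv2.minAreaRect((P*1000).astype(np.float32)); print(rect)
E
```

```text
20.6 [0.473  0.2917 0.1792] [ 1.7985e+02  1.2000e-01 -1.4000e-01] [-0.4  0.8 -0. ] 0.03477056253854616 0.0 [ 51.8  11.6 -18.3  -0.  -60.3  38. ]
peg None 0 None (0.94, array([241., 156., 257., 224.]))
saucepan [104.7 116.8] 0.62 [0.5532 0.4426 0.05  ] (0.92, array([ 12.,  38., 161., 219.]))
saucepan_grip None 0 None (0.64, array([ 11.,  37., 163., 223.]))
skillet [377.9 120.4] 0.6 [0.5467 0.1626 0.05  ] (0.95, array([310.,  36., 459., 218.]))
((476.31463623046875, 291.75579833984375), (14.075309753417969, 70.33972930908203), 87.00144958496094)
```

Run:
```python
from h import *
mv([.461,.2925,.08],-3);mv([.461,.2925,.0545],-3)
```

```text
mv [-1.26 -0.05 10.11] [-0.    -0.     0.045]
mv [-1.26 -0.05 12.66] [-0.    -0.     0.045]
```

>>> move_arm:
  targets:
    - [[-1.2, -0.05, 5], [0, 0, 0.05]]
    - [[-1.2, -0.05, 9], [0, 0, 0.05]]
    - [[-1.2, -0.05, 11.3], [0, 0, 0.05]]
    - [[-1.2, -0.05, 11.8], [0, 0, 0.05]]
    - [[-1.2, -0.05, 11.8], [0, 0, 0.05]]

```text
time_s: 21.78
tcp_pos: [0.462, 0.2928, 0.0635]
eef_rot: [-180.0, -0.0, -3.3]
contact_force: [-1.4, 0.3, -0.2]
gripper_width: 0.0349
gripper_force: 0.0
```

Run:
```python
from h import *
st();mv([.461,.2925,.0545],-3)
```

```text
21.775 [0.462  0.2928 0.0635] [-1.80e+02 -2.00e-02 -3.25e+00] [-1.4  0.3 -0.2] 0.03490996298162118 0.0 [ 52.9  18.  -27.3   0.  -44.7  33.8]
mv [-0.09  0.03  0.9 ] [-0.    -0.    -0.004]
```

>>> move_arm:
  targets:
    - [[0, 0, 0.5], [0, 0, 0]]
    - [[0, 0, 0.9], [0, 0, 0]]
    - [[0, 0, 0.9], [0, 0, 0]]

```text
time_s: 22.15
tcp_pos: [0.4616, 0.2925, 0.0541]
eef_rot: [-180.0, 0.0, -3.3]
contact_force: [-0.8, -0.5, -0.0]
gripper_width: 0.0351
gripper_force: 0.0
```

>>> move_arm:
  targets:
    - [[0, 0, 0], [0, 0, 0]]
    - [[0, 0, 0], [0, 0, 0]]
    - [[0, 0, 0], [0, 0, 0]]
    - [[0, 0, 0], [0, 0, 0]]
  jaw: 0.5
  squeeze: 20

```text
time_s: 22.65
tcp_pos: [0.4617, 0.2926, 0.0542]
eef_rot: [-180.0, -0.0, -3.2]
contact_force: [-0.6, 0.4, 1.1]
gripper_width: 0.0146
gripper_force: 20.0
```

>>> move_arm:
  targets:
    - [[0, 0, -2], [0, 0, 0]]
    - [[0, 0, -8], [0, 0, 0]]
    - [[0, 0, -12], [0, 0, 0]]
    - [[0, 0, -12], [0, 0, 0]]

```text
time_s: 23.15
tcp_pos: [0.4631, 0.2941, 0.1778]
eef_rot: [-179.7, -0.3, -3.2]
contact_force: [-1.3, 0.0, -0.2]
gripper_width: 0.0148
gripper_force: 20.0
```

Run:
```python
from h import *
st();mv([.45,-.045,.16],-90)
```

```text
23.15 [0.4631 0.2941 0.1778] [-179.69   -0.25   -3.23] [-1.3  0.  -0.2] 0.014789730214001828 19.999781548976898 [ 52.9  10.7 -19.7   0.  -59.2  33.8]
mv [ 0.59 33.94  1.6 ] [-0.008  0.     1.514]
```

>>> move_arm:
  targets:
    - [[0.6, 33.9, 0], [0, 0, 1.514]]
    - [[0.6, 33.9, 0], [0, 0, 1.514]]
    - [[0.6, 33.9, 0], [0, 0, 1.514]]
    - [[0.6, 33.9, 0], [0, 0, 1.514]]
    - [[0.6, 33.9, 0], [0, 0, 1.514]]

```text
time_s: 23.78
tcp_pos: [0.4485, -0.0216, 0.1735]
eef_rot: [180.0, 0.0, -57.3]
contact_force: [0.8, 0.1, 0.2]
gripper_width: 0.0146
gripper_force: 20.0
```

Run:
```python
from h import *
st();mv([.45,-.045,.1],-90)
```

```text
23.775 [ 0.4485 -0.0216  0.1735] [ 1.7997e+02  1.0000e-02 -5.7290e+01] [0.8 0.1 0.2] 0.014646070267905334 19.995777010917664 [ 22.5   1.4 -31.   -0.  -57.6  10.2]
mv [2.05 1.14 7.35] [0.001 0.    0.571]
```

>>> move_arm:
  targets:
    - [[2, 1.1, 0], [0, 0, 0.571]]
    - [[2, 1.1, 2], [0, 0, 0.571]]
    - [[2, 1.1, 6], [0, 0, 0.571]]
    - [[2, 1.1, 11], [0, 0, 0.571]]
    - [[2, 1.1, 14.5], [0, 0, 0.571]]

```text
time_s: 24.4
tcp_pos: [0.4496, -0.043, 0.0267]
eef_rot: [179.9, -0.0, -89.7]
contact_force: [0.1, -0.5, 0.8]
gripper_width: 0.0151
gripper_force: 20.0
```

Run:
```python
from h import *
st();mv([.45,-.045,.006],-90)
```

```text
24.4 [ 0.4496 -0.043   0.0267] [ 1.7986e+02 -3.0000e-02 -8.9730e+01] [ 0.1 -0.5  0.8] 0.015072516751033795 19.99983161687851 [ 19.7  13.7 -41.1  -0.  -35.4 -19.4]
mv [ 0.2  -0.05  2.07] [ 0.002 -0.001  0.005]
```

>>> move_arm:
  targets:
    - [[0, 0, 1], [0, 0, 0]]
    - [[0, 0, 1.8], [0, 0, 0]]
    - [[0, 0, 2.1], [0, 0, 0]]
    - [[0, 0, 2.1], [0, 0, 0]]

```text
time_s: 24.9
tcp_pos: [0.4517, -0.0423, 0.0088]
eef_rot: [-179.9, 0.0, -89.7]
contact_force: [-0.1, -0.3, -0.1]
gripper_width: 0.0147
gripper_force: 20.0
```

>>> move_arm:
  targets:
    - [[0, 0, 0.3], [0, 0, 0]]
    - [[0, 0, 0.5], [0, 0, 0]]
    - [[0, 0, 0.5], [0, 0, 0]]

```text
time_s: 25.28
tcp_pos: [0.4515, -0.0424, 0.0037]
eef_rot: [-179.9, 0.0, -89.7]
contact_force: [-2.0, 0.0, 6.8]
gripper_width: 0.0146
gripper_force: 20.0
```

>>> move_arm:
  targets:
    - [[0, 0, -0.1], [0, 0, 0]]
    - [[0, 0, -0.1], [0, 0, 0]]
    - [[0, 0, -0.1], [0, 0, 0]]
  jaw: 3.5

```text
time_s: 25.65
tcp_pos: [0.451, -0.0425, 0.004]
eef_rot: [180.0, -0.0, -89.7]
contact_force: [-0.0, 0.2, 0.5]
gripper_width: 0.034
gripper_force: 0.0
```

>>> move_arm:
  targets:
    - [[0, 0, -6], [0, 0, 0]]
    - [[0, 0, -12], [0, 0, 0]]
    - [[0, 0, -18], [0, 0, 0]]
    - [[0, 0, -22], [0, 0, 0]]

```text
time_s: 26.15
tcp_pos: [0.4515, -0.0424, 0.2272]
eef_rot: [-179.8, 0.0, -89.7]
contact_force: [0.8, 0.9, -0.7]
gripper_width: 0.0351
gripper_force: 0.0
```

```bash
python3 loc.py w_pl4 peg:0 glass_ramekin:.0 tin_paste:0 stop_top:.08;python3 - <<'E'
from h import *
mv([.44,.38,.22],-150)
E
```

```text
26.15 [ 0.4515 -0.0424  0.2272] [-1.7982e+02  5.0000e-02 -8.9680e+01] [ 0.8  0.9 -0.7] 0.03506783713140329 0.0 [ 19.7  -1.  -25.9   0.  -64.9 -19.4]
peg [249.6 166.5] 0.85 [ 0.4551 -0.0514  0.    ] (0.96, array([245., 140., 258., 189.]))
glass_ramekin [186.5 158.1] 0.75 [ 0.5386 -0.0628  0.    ] (0.79, array([159., 141., 201., 185.]))
tin_paste [260.9 101.8] 0.92 [ 0.441  -0.1357  0.    ] (0.93, array([235.,  72., 290., 125.]))
stop_top None 0 None None
mv [-42.27   0.82   0.27] [ 0.002 -0.002  1.053]
```

View pics/w_pl4.png

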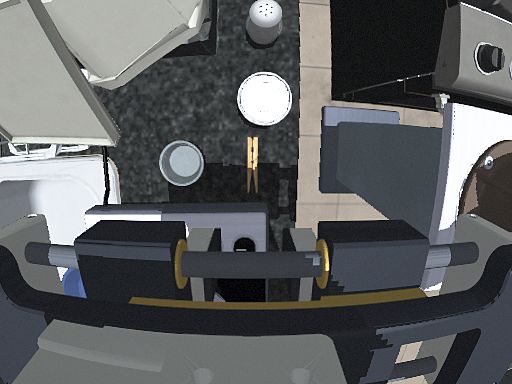

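The tin (264,99), ramekin (181,162) and peg (252,165) are all standing free on the worktop. Next is the saucepan.

>>> move_arm:
  targets:
    - [[-42, 0.8, 0.3], [0, 0, 1.05]]
    - [[-42, 0.8, 0.3], [0, 0, 1.05]]
    - [[-42, 0.8, 0.3], [0, 0, 1.05]]
    - [[-42, 0.8, 0.3], [0, 0, 1.05]]
    - [[-42, 0.8, 0.3], [0, 0, 1.05]]
  jaw: 6

```text
time_s: 27.22
tcp_pos: [0.4448, 0.2385, 0.2215]
eef_rot: [-180.0, -0.1, -138.1]
contact_force: [0.4, -0.9, 1.2]
gripper_width: 0.0598
gripper_force: 0.0
```

Run:
```python
from h import *
st();mv([.44,.38,.22],-150)
```

```text
27.225 [0.4448 0.2385 0.2215] [-1.7998e+02 -6.0000e-02 -1.3807e+02] [ 0.4 -0.9  1.2] 0.05975284060219448 0.0 [ 50.5   4.6 -20.8   0.  -64.7 -98.6]
mv [-9.1  10.84  0.14] [-0.    -0.001  0.208]
```

>>> move_arm:
  targets:
    - [[-9.1, 10.8, 0], [0, 0, 0.208]]
    - [[-9.1, 10.8, 0], [0, 0, 0.208]]
    - [[-9.1, 10.8, 0], [0, 0, 0.208]]
    - [[-9.1, 10.8, 0], [0, 0, 0.208]]

```text
time_s: 27.72
tcp_pos: [0.4395, 0.3786, 0.2206]
eef_rot: [-179.9, -0.1, -149.6]
contact_force: [0.3, -0.9, 0.1]
gripper_width: 0.0602
gripper_force: 0.0
```

```bash
cat > pans.py <<'E'
from h import *
import sys
# triangulate pans + grips from available cameras, hob pose from labels
hob=(np.array([.5481,.2589]),np.radians(1.41))
def est(names=("scene","top","wrist"),save=None):
    C=[cap(n,(save+n) if save else None) for n in names]; out={}
    for l,z in dict(saucepan=.05,saucepan_grip=.106,skillet=.05,skillet_grip=.1).items():
        rs=[]
        for c in C:
            p,sc=pp(l,c)
            if p is None: continue
            print(" ",l,c["name"],round(sc,2),onz(c,p,z).round(4),end="")
            if sc>.4: rs.append(ray(c,p))
        print(" tri",tri(rs)[0].round(4) if len(rs)>1 else None)
if __name__=="__main__": st();est(save=sys.argv[1])
E
python3 pans.py s1_
```

```text
27.725 [0.4395 0.3786 0.2206] [-1.7993e+02 -1.4000e-01 -1.4956e+02] [ 0.3 -0.9  0.1] 0.06017057150031865 0.0 [  60.    12.   -12.    -0.   -66.1 -119.6]
  saucepan scene 0.63 [0.5482 0.4372 0.05  ]  saucepan top 0.67 [0.558 0.44  0.05 ]  saucepan wrist 0.91 [0.5557 0.4393 0.05  ] tri [0.5577 0.4428 0.0432]
  saucepan_grip scene 0.56 [0.4307 0.3727 0.106 ]  saucepan_grip wrist 0.96 [0.4418 0.3714 0.106 ] tri [0.4383 0.3744 0.1026]
  skillet scene 0.56 [0.5613 0.1643 0.05  ]  skillet top 0.7 [0.5387 0.1708 0.05  ]  skillet wrist 0.86 [0.5437 0.1614 0.05  ] tri [0.5437 0.1637 0.0574]
  skillet_grip scene 0.89 [0.4133 0.1759 0.1   ]  skillet_grip wrist 0.75 [0.4055 0.1707 0.1   ] tri [0.4071 0.1721 0.1046]
```

View pics/s1_wrist.png

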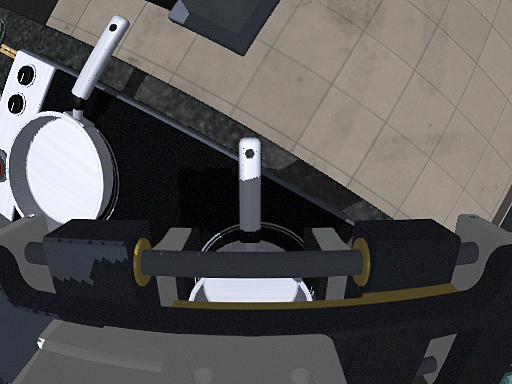

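Run:
```python
from h import *
c=cap("wrist")
for uv in [(249,145),(249,180),(249,215)]: print(onz(c,uv,.1135).round(4))
a=cv2.imread("pics/w_peg.png")[20:240,:]
g=np.clip(a.astype(float)*2.5,0,255).astype(np.uint8)
cv2.imwrite("pics/peg2.png",cv2.resize(g,(800,344),interpolation=3))
```

```text
[0.4006 0.3522 0.1135]
[0.4283 0.3684 0.1135]
[0.4574 0.3853 0.1135]
```

View pics/peg2.png

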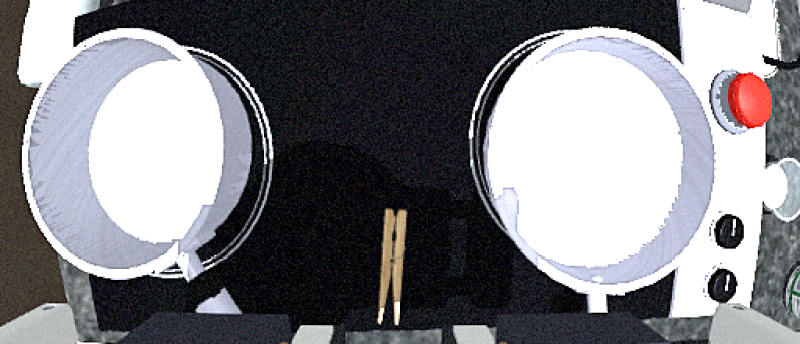

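Run:
```python
from h import *
from scipy.optimize import least_squares
c=cap("wrist"); s=r.get_state()
def M(p,e): m=np.eye(4); m[:3,:3]=R.from_euler('xyz',e,degrees=True).as_matrix(); m[:3,3]=p; return m
CT=c["camera_from_world"]@M(s["tcp_pos"],s["eef_rot"])
d=dict(c); d["camera_from_world"]=CT@np.linalg.inv(M([.473,.2917,.1792],[179.85,.12,-.14]))
L=[(200,47),(245,75),(268,115),(272,150),(262,200),(240,235),(165,272)]
Rr=[(575,32),(520,50),(490,80),(473,125),(472,165),(490,215),(525,262)]
for n,Q in(("L",L),("R",Rr)):
    P=np.array([onz(d,(x/1.5625,y/1.5625+20),.05)[:2] for x,y in Q])
    for fr in (0,1):
        f=lambda q:np.hypot(*(P-q[:2]).T)-(q[2] if fr else .078)
        q=least_squares(f,[.545,.3,.078],loss='soft_l1',f_scale=.002).x; print(n,q.round(4),f(q).round(4))
# stop & hob strip for check
print(onz(d,(750/1.5625,100/1.5625+20),.08), [onz(d,(x/1.5625,y/1.5625+20),.05).round(4) for x,y in((75,18),(680,25),(75,316))])
```

```text
L [0.5418 0.3262 0.078 ] [ 0.0406  0.0021 -0.0267 -0.0371 -0.0237  0.0019  0.0646]
L [ -56.1154 -806.4509  808.8241] [ 0.0345  0.0014 -0.0155 -0.0193 -0.0138  0.0009  0.0579]
R [0.5685 0.2802 0.078 ] [ 0.0444  0.0033 -0.0241 -0.0394 -0.029   0.002   0.0413]
R [ 91.1465 531.7386 539.1806] [ 0.036   0.0013 -0.0145 -0.0202 -0.0164  0.0009  0.0306]
[0.59769307 0.04843359 0.08      ] [array([0.6622, 0.5224, 0.05  ]), array([0.6489, 0.0888, 0.05  ]), array([0.4353, 0.5407, 0.05  ])]
```

```bash
cat > ring.py <<'E'
from h import *
from scipy.optimize import least_squares
def fit(P,c0,rad,free):
    f=lambda q:np.hypot(*(P-q[:2]).T)-(q[2] if free else rad)
    q=least_squares(f,[*c0,rad],loss='soft_l1',f_scale=.002).x; return q.round(4),f(q).round(4)
E
python3 - <<'E'
from ring import *
c=cap("wrist"); s=r.get_state()
def M(p,e): m=np.eye(4); m[:3,:3]=R.from_euler('xyz',e,degrees=True).as_matrix(); m[:3,3]=p; return m
CT=c["camera_from_world"]@M(s["tcp_pos"],s["eef_rot"])
d=dict(c); d["camera_from_world"]=CT@np.linalg.inv(M([.473,.2917,.1792],[179.85,.12,-.14]))
w=lambda Q,z:np.array([onz(d,(x/1.5625,y/1.5625+20),z)[:2] for x,y in Q])
L=[(200,47),(245,75),(268,115),(272,150),(262,200),(240,235),(165,272)]
Rr=[(575,32),(520,50),(490,80),(473,125),(472,165),(490,215),(525,262)]
for fr in(0,1): print("ring",fit(w(L,.05),(.545,.44),.078,fr),fit(w(Rr,.05),(.55,.16),.078,fr))
SP=[(122,28),(60,62),(25,140),(40,215),(100,272),(192,65),(222,130),(200,230)]  # saucepan rim outer
SK=[(600,28),(670,60),(712,130),(700,215),(640,285),(570,285),(492,190),(492,110),(530,50)]
print("sauce rim",fit(w(SP,.12),(.55,.44),.066,1)); print("skillet rim",fit(w(SK,.092),(.55,.16),.076,1))
E
```

```text
ring (array([0.5486, 0.4449, 0.078 ]), array([-0.0008,  0.0002,  0.0012,  0.0004, -0.0004, -0.0012,  0.0007])) (array([0.5492, 0.1657, 0.078 ]), array([ 0.0021,  0.0001, -0.    , -0.0005, -0.0003, -0.0004,  0.0056]))
ring (array([0.5486, 0.4449, 0.0779]), array([-0.0007,  0.0002,  0.0012,  0.0003, -0.0005, -0.0012,  0.0007])) (array([0.5468, 0.1595, 0.0837]), array([-0.0005,  0.0001,  0.0008,  0.0003, -0.0002, -0.002 ,  0.001 ]))
sauce rim (array([0.5529, 0.4397, 0.0663]), array([ 0.0007,  0.0003,  0.0009, -0.002 ,  0.0001, -0.0025,  0.    ,
        0.0013]))
skillet rim (array([0.545 , 0.1671, 0.0759]), array([ 0.0005, -0.0007,  0.0009, -0.0035,  0.0019,  0.0005, -0.0016,
       -0.0002,  0.0009]))
```

Run:
```python
from h import *
st();mv([.4345,.372,.087],-149.8)
```

```text
28.625 [0.4399 0.378  0.2221] [-180.     -0.   -149.64] [ 0.2  0.1 -0.1] 0.059865098964374974 0.0 [  60.    11.8  -12.    -0.   -66.2 -119.6]
mv [ 0.77 -0.25 13.51] [-0.    -0.     0.003]
```

>>> move_arm:
  targets:
    - [[0.8, -0.25, 5], [0, 0, 0]]
    - [[0.8, -0.25, 10], [0, 0, 0]]
    - [[0.8, -0.25, 13], [0, 0, 0]]
    - [[0.8, -0.25, 13.5], [0, 0, 0]]
    - [[0.8, -0.25, 13.5], [0, 0, 0]]

```text
time_s: 29.25
tcp_pos: [0.4347, 0.3723, 0.0878]
eef_rot: [-180.0, 0.0, -149.6]
contact_force: [-0.0, 0.4, 0.1]
gripper_width: 0.0599
gripper_force: 0.0
```

>>> move_arm:
  targets:
    - [[0, 0, 0], [0, 0, 0]]
    - [[0, 0, 0], [0, 0, 0]]
    - [[0, 0, 0], [0, 0, 0]]
    - [[0, 0, 0], [0, 0, 0]]
  jaw: 1
  squeeze: 30

```text
time_s: 29.75
tcp_pos: [0.4344, 0.3719, 0.0875]
eef_rot: [180.0, 0.0, -149.6]
contact_force: [0.5, 0.3, 0.1]
gripper_width: 0.0253
gripper_force: 0.0
```

Run:
```python
from h import *
st()
# plan saucepan arc
s=r.get_state(); R0=R.from_euler('xyz',s["eef_rot"],degrees=True); p0=s["tcp_pos"]
a0=s["eef_rot"][2]; ang0=a0+360 # handle direction
rad=.136
cen0=p0[:2]-rad*np.array([np.cos(np.radians(ang0)),np.sin(np.radians(ang0))]); print("pan centre now",cen0)
```

```text
29.75 [0.4344 0.3719 0.0875] [ 1.7999e+02  2.0000e-02 -1.4965e+02] [0.5 0.3 0.1] 0.025347350100171424 0.0 [  60.2   18.3  -22.8   -0.   -48.9 -119.8]
pan centre now [0.55171492 0.44060148]
```

>>> move_arm:
  targets:
    - [[0, 0, 0], [0, 0, 0]]
    - [[0, 0, 0], [0, 0, 0]]
    - [[0, 0, 0], [0, 0, 0]]

```text
time_s: 30.12
tcp_pos: [0.4344, 0.3718, 0.0873]
eef_rot: [180.0, 0.0, -149.6]
contact_force: [-0.4, -0.0, 3.5]
gripper_width: 0.0199
gripper_force: 30.0
```

```bash
cat > arc.py <<'E'
from h import *
import sys
# arc.py rad a1 cx cy n [cx0 cy0] : swing from now to handle direction a1 about centre moving cen0->(cx,cy); toolyaw+off=handle dir
rad,a1,cx,cy=map(float,sys.argv[1:5]); n=int(sys.argv[5]); off=float(sys.argv[6])
s=st(); p0=s["tcp_pos"]; a0=s["eef_rot"][2]+off
u=lambda a:np.array([np.cos(np.radians(a)),np.sin(np.radians(a))])
c0=p0[:2]-rad*u(a0); print("dir",a0,"centre",c0)
P=[(c0+(np.array([cx,cy])-c0)*k/n+rad*u(a0+(a1-a0)*k/n), a0+(a1-a0)*k/n-off) for k in range(n+1)]
print("end",P[-1])
for b in range(0,n,5):
    pb,yb=P[b]; x=u(yb); y=np.array([x[1],-x[0]])
    print([[[round(100*float((p-pb)@x),1),round(100*float((p-pb)@y),1),0],[0,0,round(float(-np.radians(yy-yb)),3)]] for p,yy in P[b+1:b+6]])
E
python3 arc.py .136 298 .547 .4447 15 360
```

```text
30.125 [0.4344 0.3718 0.0873] [ 1.8000e+02  1.0000e-02 -1.4965e+02] [-0.4 -0.   3.5] 0.01987313053161346 29.99956101179123 [  60.2   18.3  -22.8    0.   -48.9 -119.8]
dir 210.3526548593983 centre [0.55171154 0.44056872]
end (array([0.61084813, 0.32461913]), np.float64(-62.0))
[[[-0.1, -1.3, 0], [0, 0, -0.102]], [[-0.3, -2.7, 0], [0, 0, -0.204]], [[-0.6, -4.0, 0], [0, 0, -0.306]], [[-1.1, -5.2, 0], [0, 0, -0.408]], [[-1.7, -6.4, 0], [0, 0, -0.51]]]
[[[-0.1, -1.3, 0], [0, 0, -0.102]], [[-0.3, -2.7, 0], [0, 0, -0.204]], [[-0.7, -4.0, 0], [0, 0, -0.306]], [[-1.1, -5.2, 0], [0, 0, -0.408]], [[-1.8, -6.4, 0], [0, 0, -0.51]]]
[[[-0.1, -1.4, 0], [0, 0, -0.102]], [[-0.3, -2.7, 0], [0, 0, -0.204]], [[-0.7, -4.0, 0], [0, 0, -0.306]], [[-1.2, -5.3, 0], [0, 0, -0.408]], [[-1.9, -6.5, 0], [0, 0, -0.51]]]
```

>>> move_arm:
  targets:
    - [[-0.1, -1.3, 0], [0, 0, -0.102]]
    - [[-0.3, -2.7, 0], [0, 0, -0.204]]
    - [[-0.6, -4.0, 0], [0, 0, -0.306]]
    - [[-1.1, -5.2, 0], [0, 0, -0.408]]
    - [[-1.7, -6.4, 0], [0, 0, -0.51]]

```text
time_s: 30.75
tcp_pos: [0.4809, 0.3248, 0.0871]
eef_rot: [180.0, -0.0, -120.2]
contact_force: [-4.2, 0.5, 3.2]
gripper_width: 0.0198
gripper_force: 30.1
```

```bash
python3 arc.py .136 298 .547 .4447 10 360
```

```text
30.75 [0.4809 0.3248 0.0871] [ 1.7997e+02 -5.0000e-02 -1.2021e+02] [-4.2  0.5  3.2] 0.019751680857144877 30.05022704601288 [ 53.3  19.1 -21.6  -0.  -49.4 -83.5]
dir 239.78859240076298 centre [0.54937624 0.44230098]
end (array([0.61084813, 0.32461913]), np.float64(-62.0))
[[[-0.1, -1.3, 0], [0, 0, -0.102]], [[-0.3, -2.7, 0], [0, 0, -0.203]], [[-0.7, -4.0, 0], [0, 0, -0.305]], [[-1.1, -5.2, 0], [0, 0, -0.406]], [[-1.8, -6.5, 0], [0, 0, -0.508]]]
[[[-0.1, -1.4, 0], [0, 0, -0.102]], [[-0.3, -2.7, 0], [0, 0, -0.203]], [[-0.7, -4.0, 0], [0, 0, -0.305]], [[-1.2, -5.3, 0], [0, 0, -0.406]], [[-1.8, -6.5, 0], [0, 0, -0.508]]]
```

>>> move_arm:
  targets:
    - [[-0.1, -1.3, 0], [0, 0, -0.102]]
    - [[-0.3, -2.7, 0], [0, 0, -0.203]]
    - [[-0.7, -4.0, 0], [0, 0, -0.305]]
    - [[-1.1, -5.2, 0], [0, 0, -0.406]]
    - [[-1.8, -6.5, 0], [0, 0, -0.508]]

```text
time_s: 31.38
tcp_pos: [0.5458, 0.3067, 0.087]
eef_rot: [179.9, -0.1, -91.1]
contact_force: [-4.9, -2.1, 4.1]
gripper_width: 0.0196
gripper_force: 30.1
```

>>> move_arm:
  targets:
    - [[-0.1, -1.4, 0], [0, 0, -0.102]]
    - [[-0.3, -2.7, 0], [0, 0, -0.203]]
    - [[-0.7, -4.0, 0], [0, 0, -0.305]]
    - [[-1.2, -5.3, 0], [0, 0, -0.406]]
    - [[-1.8, -6.5, 0], [0, 0, -0.508]]

```text
time_s: 32.0
tcp_pos: [0.6117, 0.323, 0.0871]
eef_rot: [179.9, -0.1, -62.0]
contact_force: [-2.7, -4.1, 5.2]
gripper_width: 0.0198
gripper_force: 30.1
```

```bash
python3 - <<'E'
from h import *
st(); mv([.6108,.3246,.0873],-62)
E
python3 pans.py s2_
```

```text
32.0 [0.6117 0.323  0.0871] [ 1.7987e+02 -7.0000e-02 -6.2030e+01] [-2.7 -4.1  5.2] 0.01980061449459647 30.051325857639313 [ 43.9  28.2  -6.5   0.  -55.4 -16. ]
mv [-0.19  0.01 -0.02] [ 0.002 -0.001 -0.   ]
32.0 [0.6117 0.323  0.0871] [ 1.7987e+02 -7.0000e-02 -6.2030e+01] [-2.7 -4.1  5.2] 0.01980061449459647 30.051325857639313 [ 43.9  28.2  -6.5   0.  -55.4 -16. ]
  saucepan scene 0.76 [0.5554 0.4386 0.05  ]  saucepan top 0.67 [ 0.4471 -0.0393  0.05  ]  saucepan wrist 0.45 [0.5465 0.1597 0.05  ] tri [0.467  0.1348 0.1629]
  saucepan_grip scene 0.82 [0.6163 0.3178 0.106 ]  saucepan_grip top 0.71 [0.6129 0.3241 0.106 ]  saucepan_grip wrist 0.59 [0.6106 0.327  0.106 ] tri [0.6133 0.322  0.1084]
  skillet scene 0.63 [0.5536 0.1752 0.05  ]  skillet top 0.66 [0.5477 0.1666 0.05  ]  skillet wrist 0.67 [0.5455 0.1631 0.05  ] tri [0.5474 0.1671 0.057 ]
  skillet_grip scene 0.88 [0.3996 0.1584 0.1   ]  skillet_grip top 0.67 [0.408  0.1684 0.1   ] tri [0.4088 0.1691 0.0882]
```

>>> move_arm:
  targets:
    - [[0, 0, 0], [0, 0, 0]]
    - [[0, 0, 0], [0, 0, 0]]
    - [[0, 0, 0], [0, 0, 0]]
  jaw: 6

```text
time_s: 33.12
tcp_pos: [0.6117, 0.3247, 0.0868]
eef_rot: [180.0, 0.0, -62.2]
contact_force: [0.4, -0.6, -0.8]
gripper_width: 0.044
gripper_force: 0.0
```

>>> move_arm:
  targets:
    - [[0, 0, -5], [0, 0, 0]]
    - [[0, 0, -10], [0, 0, 0]]
    - [[0, 0, -13], [0, 0, 0]]

```text
time_s: 33.5
tcp_pos: [0.6126, 0.325, 0.2202]
eef_rot: [-179.8, 0.0, -62.2]
contact_force: [0.4, 0.1, -0.9]
gripper_width: 0.0596
gripper_force: 0.0
```

Run:
```python
from h import *
st(); mv([.44,.29,.22],-2)
```

```text
33.5 [0.6126 0.325  0.2202] [-1.798e+02  4.000e-02 -6.220e+01] [ 0.4  0.1 -0.9] 0.059622752125442144 0.0 [ 44.   22.4   2.6   0.  -70.  -16.2]
mv [-4.95 16.9  -0.04] [-3.000e-03 -1.000e-03 -1.051e+00]
```

>>> move_arm:
  targets:
    - [[-5, 16.9, 0], [0, 0, -1.05]]
    - [[-5, 16.9, 0], [0, 0, -1.05]]
    - [[-5, 16.9, 0], [0, 0, -1.05]]
    - [[-5, 16.9, 0], [0, 0, -1.05]]
    - [[-5, 16.9, 0], [0, 0, -1.05]]

```text
time_s: 34.12
tcp_pos: [0.4384, 0.2901, 0.2178]
eef_rot: [-179.9, -0.0, -8.1]
contact_force: [0.1, -0.2, 0.2]
gripper_width: 0.0598
gripper_force: 0.0
```

```bash
python3 pans.py s3_
python3 - <<'E'
import cv2,numpy as np
from h import *
c=cap("wrist"); np.savez("cam3.npz",T=c["camera_from_world"],K=c["intrinsics"])
a=cv2.convertScaleAbs(c["image"][20:240],alpha=2.0)
cv2.imwrite("pics/s3c.png",cv2.resize(a,(800,344),interpolation=3))
mv([.40,.17,.2],-2)
E
```

```text
34.125 [0.4384 0.2901 0.2178] [-1.799e+02 -4.000e-02 -8.080e+00] [ 0.1 -0.2  0.2] 0.05979557086846618 0.0 [ 54.9   6.8 -18.8  -0.  -64.3  27. ]
  saucepan scene 0.78 [0.546  0.4485 0.05  ]  saucepan top 0.91 [0.5475 0.4425 0.05  ]  saucepan wrist 0.69 [0.5479 0.4461 0.05  ] tri [0.5465 0.4447 0.0515]
  saucepan_grip scene 0.77 [0.6128 0.3385 0.106 ]  saucepan_grip top 0.77 [0.6118 0.3279 0.106 ]  saucepan_grip wrist 0.6 [0.6103 0.3302 0.106 ] tri [0.6078 0.3287 0.1131]
  skillet scene 0.57 [0.5485 0.1648 0.05  ]  skillet top 0.92 [0.5475 0.1657 0.05  ]  skillet wrist 0.86 [0.5448 0.1626 0.05  ] tri [0.546  0.164  0.0524]
  skillet_grip scene 0.82 [0.4011 0.164  0.1   ]  skillet_grip top 0.9 [0.4047 0.1697 0.1   ]  skillet_grip wrist 0.9 [0.4038 0.1701 0.1   ] tri [0.404  0.1688 0.0965]
mv [-2.09 12.42  1.71] [ 0.    -0.    -0.114]
```

View pics/s3c.png

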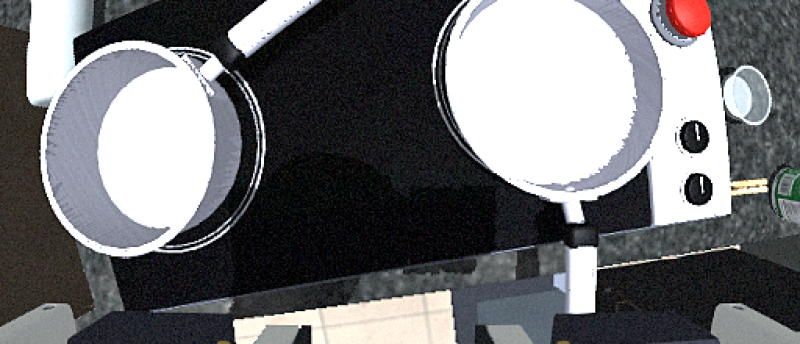

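Run:
```python
from ring import *
z=np.load("cam3.npz"); d=dict(camera_from_world=z["T"],intrinsics=z["K"],fe=True)
w=lambda Q,z:np.array([onz(d,(x/1.5625,y/1.5625+20),z)[:2] for x,y in Q])
L=[(185,47),(225,65),(255,105),(265,150),(250,205),(205,243),(165,250)]
Rr=[(460,25),(437,60),(435,105),(455,145),(480,165)]
print(fit(w(L,.05),(.545,.44),.078,0)); print(fit(w(Rr,.05),(.55,.16),.078,0))
SP=[(130,42),(65,80),(42,150),(60,220),(125,256),(180,238),(213,170),(205,100),(180,57)]
SK=[(470,15),(446,60),(450,115),(490,170),(560,199),(620,178),(655,125),(660,60)]
print("sp",fit(w(SP,.12),(.55,.44),.066,1)); print("sk",fit(w(SK,.092),(.55,.16),.076,1))
F=w([(122,311),(730,213)],.05); print("front edge",F.round(4),np.degrees(np.arctan2(-(F[0]-F[1])[0],(F[0]-F[1])[1])))
print("skhandle",w([(573,215),(582,245),(581,300)],.1075).round(4))
print("sphandle",w([(235,50),(310,-2)],.1135).round(4))
```

```text
(array([0.5457, 0.4445, 0.078 ]), array([ 0.001 , -0.0015, -0.0014,  0.0008,  0.0017, -0.0006, -0.0007]))
(array([0.5446, 0.1648, 0.078 ]), array([-0.0036,  0.0008,  0.0023,  0.0004, -0.0036]))
sp (array([0.5459, 0.4436, 0.0677]), array([ 0.0002,  0.0004, -0.0005,  0.0002, -0.0009,  0.002 , -0.    ,
       -0.002 ,  0.0007]))
sk (array([0.5425, 0.1671, 0.074 ]), array([-0.0031,  0.0003,  0.0015,  0.0001,  0.0004, -0.0012, -0.0013,
        0.0049]))
front edge [[ 0.4278  0.5209]
 [ 0.4362 -0.0009]] 0.928621474262155
skhandle [[0.4603 0.1755]
 [0.4409 0.1708]
 [0.4051 0.173 ]]
sphandle [[0.5872 0.3594]
 [0.6087 0.3116]]
```

Run:
```python
from h import *
st(); mv([.404,.171,.17],-2.2)
```

```text
34.925 [0.4391 0.2897 0.2171] [180.    -0.    -8.52] [-0.5  0.2  0.4] 0.05992126863860252 0.0 [ 54.8   6.9 -18.8   0.  -64.3  26.7]
mv [-1.71 12.26  4.71] [ 0.   -0.   -0.11]
```

>>> move_arm:
  targets:
    - [[-1.7, 6, 3], [0, 0, -0.11]]
    - [[-1.7, 12.3, 4.7], [0, 0, -0.11]]
    - [[-1.7, 12.3, 4.7], [0, 0, -0.11]]
    - [[-1.7, 12.3, 4.7], [0, 0, -0.11]]

```text
time_s: 35.42
tcp_pos: [0.4043, 0.1703, 0.1705]
eef_rot: [-180.0, -0.0, -2.3]
contact_force: [-0.1, 0.9, 0.3]
gripper_width: 0.0602
gripper_force: 0.0
```

Run:
```python
from h import *
st(); mv([.404,.171,.081],-2.2); c=cap("wrist","s4")
m=outline_of("skillet_grip","wrist")[0]["mask"]
for v in(170,185,200,212):
    x=np.nonzero(m[v])[0]
    if len(x): print(v,x.min(),x.max(),onz(c,(x.mean(),v),.1075).round(4))
```

```text
35.425 [0.4043 0.1703 0.1705] [-1.7997e+02 -4.0000e-02 -2.2600e+00] [-0.1  0.9  0.3] 0.06023252586997194 0.0 [ 48.8   0.5 -32.4   0.  -57.   39. ]
mv [-0.04 -0.06  8.95] [-0.001 -0.001 -0.001]
170 240 264 [0.4368 0.1685 0.1075]
185 239 265 [0.4252 0.1689 0.1075]
200 239 263 [0.4134 0.1702 0.1075]
212 239 263 [0.4038 0.1706 0.1075]
```

Aligned. I'll lower and grip.

>>> move_arm:
  targets:
    - [[0, 0, 4], [0, 0, 0]]
    - [[0, 0, 7.5], [0, 0, 0]]
    - [[0, 0, 8.9], [0, 0, 0]]
    - [[0, 0, 8.9], [0, 0, 0]]
  jaw: 5

```text
time_s: 36.02
tcp_pos: [0.404, 0.1712, 0.0803]
eef_rot: [179.9, 0.1, -2.2]
contact_force: [0.5, 0.4, 0.0]
gripper_width: 0.0498
gripper_force: 0.0
```

>>> move_arm:
  targets:
    - [[0, 0, 0], [0, 0, 0]]
    - [[0, 0, 0], [0, 0, 0]]
    - [[0, 0, 0], [0, 0, 0]]
    - [[0, 0, 0], [0, 0, 0]]
    - [[0, 0, 0], [0, 0, 0]]
  jaw: 1
  squeeze: 30

```text
time_s: 36.65
tcp_pos: [0.4042, 0.1705, 0.0815]
eef_rot: [-180.0, -0.0, -2.2]
contact_force: [-0.8, -0.6, 3.8]
gripper_width: 0.0198
gripper_force: 29.9
```

```bash
python3 arc.py .141 119 .547 .165 10 180
```

```text
36.65 [0.4042 0.1705 0.0815] [-1.7999e+02 -2.0000e-02 -2.2100e+00] [-0.8 -0.6  3.8] 0.019781023844047344 29.948628544807434 [ 48.8   7.2 -39.3   0.  -43.5  39. ]
dir 177.78744711803475 centre [0.5450875  0.16509258]
end (array([0.47864184, 0.28832138]), np.float64(-61.0))
[[[0.1, -1.4, 0], [0, 0, 0.103]], [[0.3, -2.9, 0], [0, 0, 0.205]], [[0.7, -4.3, 0], [0, 0, 0.308]], [[1.2, -5.6, 0], [0, 0, 0.41]], [[1.9, -6.9, 0], [0, 0, 0.513]]]
[[[0.1, -1.5, 0], [0, 0, 0.103]], [[0.3, -2.9, 0], [0, 0, 0.205]], [[0.7, -4.3, 0], [0, 0, 0.308]], [[1.2, -5.7, 0], [0, 0, 0.41]], [[1.9, -7.0, 0], [0, 0, 0.513]]]
```

>>> move_arm:
  targets:
    - [[0.1, -1.4, 0], [0, 0, 0.103]]
    - [[0.3, -2.9, 0], [0, 0, 0.205]]
    - [[0.7, -4.3, 0], [0, 0, 0.308]]
    - [[1.2, -5.6, 0], [0, 0, 0.41]]
    - [[1.9, -6.9, 0], [0, 0, 0.513]]

```text
time_s: 37.28
tcp_pos: [0.4242, 0.2372, 0.0807]
eef_rot: [179.8, 0.1, -31.9]
contact_force: [-4.6, -5.1, 6.7]
gripper_width: 0.0196
gripper_force: 30.2
```

```bash
python3 arc.py .141 119 .547 .165 5 180
```

```text
37.275 [0.4242 0.2372 0.0807] [ 1.7975e+02  5.0000e-02 -3.1860e+01] [-4.6 -5.1  6.7] 0.019558610786854006 30.18346667289734 [ 52.4  11.7 -33.5  -0.  -45.    5.7]
dir 148.14184276157724 centre [0.54399469 0.16277737]
end (array([0.47864184, 0.28832138]), np.float64(-61.0))
[[[0.1, -1.5, 0], [0, 0, 0.102]], [[0.3, -3.0, 0], [0, 0, 0.203]], [[0.7, -4.4, 0], [0, 0, 0.305]], [[1.3, -5.9, 0], [0, 0, 0.407]], [[1.9, -7.2, 0], [0, 0, 0.509]]]
```

>>> move_arm:
  targets:
    - [[0.1, -1.5, 0], [0, 0, 0.103]]
    - [[0.3, -2.9, 0], [0, 0, 0.205]]
    - [[0.7, -4.3, 0], [0, 0, 0.308]]
    - [[1.2, -5.7, 0], [0, 0, 0.41]]
    - [[1.9, -7.0, 0], [0, 0, 0.513]]

```text
time_s: 37.9
tcp_pos: [0.4774, 0.2876, 0.0808]
eef_rot: [179.8, -0.0, -61.2]
contact_force: [-5.9, -1.5, 5.1]
gripper_width: 0.0194
gripper_force: 30.2
```

```bash
python3 pans.py s5_; python3 -c "
from h import *
st(); mv([.4786,.2883,.081],-61)"
```

```text
37.9 [0.4774 0.2876 0.0808] [ 1.7981e+02 -2.0000e-02 -6.1240e+01] [-5.9 -1.5  5.1] 0.019391939560090037 30.163864195346832 [ 51.2  17.7 -24.8  -0.1 -47.7 -22.3]
  saucepan scene 0.77 [0.5511 0.4321 0.05  ] tri None
  saucepan_grip scene 0.75 [0.617 0.336 0.106]  saucepan_grip top 0.89 [0.6112 0.3284 0.106 ]  saucepan_grip wrist 0.72 [0.611  0.3294 0.106 ] tri [0.609 0.327 0.112]
  skillet scene 0.96 [0.5701 0.1673 0.05  ]  skillet top 0.84 [0.5349 0.1659 0.05  ]  skillet wrist 0.81 [0.546  0.1627 0.05  ] tri [0.5439 0.1616 0.0637]
  skillet_grip scene 0.86 [0.467  0.2898 0.1   ]  skillet_grip top 0.63 [0.4874 0.2869 0.1   ]  skillet_grip wrist 0.91 [0.4788 0.2868 0.1   ] tri [0.4795 0.2918 0.0926]
38.65 [0.4783 0.288  0.081 ] [ 1.7995e+02 -2.0000e-02 -6.1000e+01] [-1.1 -4.6  2.7] 0.019704754379937257 30.00886470079422 [ 51.1  17.7 -24.8   0.  -47.6 -22.1]
mv [-0.01 -0.04 -0.  ] [ 0.001 -0.    -0.   ]
```

Release, rise and check from above.

>>> move_arm:
  targets:
    - [[0, 0, 0], [0, 0, 0]]
    - [[0, 0, 0], [0, 0, 0]]
    - [[0, 0, 0], [0, 0, 0]]
  jaw: 6

```text
time_s: 39.02
tcp_pos: [0.4788, 0.2891, 0.0812]
eef_rot: [-180.0, 0.0, -61.0]
contact_force: [-0.3, 0.0, -0.6]
gripper_width: 0.0441
gripper_force: 0.0
```

>>> move_arm:
  targets:
    - [[0, 0, -5], [0, 0, 0]]
    - [[0, 0, -10], [0, 0, 0]]
    - [[0, 0, -14], [0, 0, 0]]

```text
time_s: 39.4
tcp_pos: [0.4789, 0.289, 0.2234]
eef_rot: [-179.9, 0.0, -61.0]
contact_force: [-0.5, 0.2, 0.0]
gripper_width: 0.0601
gripper_force: 0.0
```

```bash
python3 -c "
from h import *
st(); mv([.415,.25,.225],-8);mv([.6,.039,.2],-60)"
```

```text
39.4 [0.4789 0.289  0.2234] [-1.7988e+02  4.0000e-02 -6.0960e+01] [-0.5  0.2  0. ] 0.06008809141584866 0.0 [ 51.2   9.7 -14.5   0.  -65.6 -22.1]
mv [ 0.31  7.48 -0.17] [-0.002 -0.    -0.924]
mv [27.74  1.55  2.32] [-0.002  0.001 -0.017]
```

>>> move_arm:
  targets:
    - [[0.3, 7.5, -1], [0, 0, -0.924]]
    - [[0.3, 7.5, -1], [0, 0, -0.924]]
    - [[0.3, 7.5, -1], [0, 0, -0.924]]
    - [[0.3, 7.5, -1], [0, 0, -0.924]]
    - [[0.3, 7.5, -1], [0, 0, -0.924]]

```text
time_s: 40.02
tcp_pos: [0.4144, 0.2498, 0.2314]
eef_rot: [-179.9, -0.0, -7.7]
contact_force: [0.3, -0.0, 0.7]
gripper_width: 0.0599
gripper_force: 0.0
```

```bash
python3 pans.py s6_
python3 - <<'E'
from h import *
c=cap("wrist"); np.savez("cam6.npz",T=c["camera_from_world"],K=c["intrinsics"])
t=cap("top")
a=cv2.resize(cv2.convertScaleAbs(c["image"][:240],alpha=2.0),(800,375),interpolation=3)
b=cv2.resize(t["image"][100:240,60:360],(482,225),interpolation=3)
o=np.zeros((600,800,3),np.uint8);o[:375]=a;o[375:,:482]=b
cv2.imwrite("pics/s6c.png",o); mv([.6,.039,.2],-60)
E
```

```text
40.025 [0.4144 0.2498 0.2314] [-1.7994e+02 -2.0000e-02 -7.6800e+00] [ 0.3 -0.   0.7] 0.0599148465795242 0.0 [ 54.4   2.  -22.3  -0.  -65.7  27.9]
  saucepan scene 0.98 [0.5403 0.4345 0.05  ]  saucepan top 0.97 [0.5469 0.4482 0.05  ]  saucepan wrist 0.58 [0.4785 0.2957 0.05  ] tri [0.493  0.3476 0.1424]
  saucepan_grip scene 0.92 [0.6072 0.3363 0.106 ]  saucepan_grip top 0.94 [0.6143 0.3263 0.106 ] tri [0.6096 0.3301 0.1078]
  skillet scene 0.58 [0.5615 0.1747 0.05  ]  skillet top 0.62 [0.5361 0.1639 0.05  ]  skillet wrist 0.83 [0.5448 0.1641 0.05  ] tri [0.5404 0.1634 0.0659]
  skillet_grip scene 0.88 [0.482  0.2793 0.1   ]  skillet_grip top 0.8 [0.4835 0.2909 0.1   ]  skillet_grip wrist 0.83 [0.4772 0.2879 0.1   ] tri [0.4822 0.2877 0.097 ]
mv [21.32 18.24  3.12] [ 0.    -0.     0.907]
```

View pics/s6c.png

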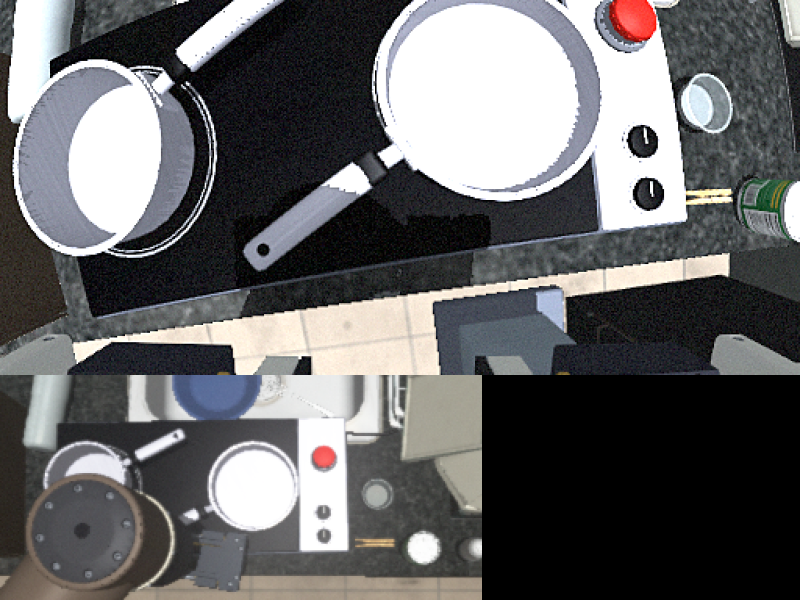

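```bash
python3 -c "
from h import *
mv([.6,.039,.18],-50)"
```

```text
mv [21.32 18.24  5.12] [ 0.    -0.     0.732]
```

>>> move_arm:
  targets:
    - [[21.3, 18.2, 0], [0, 0, 0.732]]
    - [[21.3, 18.2, 2], [0, 0, 0.732]]
    - [[21.3, 18.2, 5], [0, 0, 0.732]]
    - [[21.3, 18.2, 5], [0, 0, 0.732]]
    - [[21.3, 18.2, 5], [0, 0, 0.732]]

```text
time_s: 41.5
tcp_pos: [0.6009, 0.037, 0.1797]
eef_rot: [179.9, 0.0, -50.2]
contact_force: [-0.6, 0.3, -0.1]
gripper_width: 0.0603
gripper_force: 0.0
```

```bash
python3 stop.py; python3 -c "
from h import *
mv([.6,.039,.1],-50)"; python3 pans.py s7_
```

```text
41.5 [0.6009 0.037  0.1797] [ 1.7991e+02  3.0000e-02 -5.0240e+01] [-0.6  0.3 -0.1] 0.06027347545326378 0.0 [ 22.1  15.7 -12.6   0.  -61.7  17.7]
[253.5 201.6] 0.59
outline 0.62 [230.2, 177.9, 271.0, 221.2]
red [249.77393808 197.85025198] [ 228  177   44   43 1389]
0.08 [array([0.5978, 0.0378, 0.08  ]), array([0.6026, 0.0373, 0.08  ])]
0.088 [array([0.5993, 0.0361, 0.088 ]), array([0.6039, 0.0356, 0.088 ])]
scene [280.9 189.3] 0.66
top [261.9 147.5] 0.38
(array([0.59951203, 0.04062456, 0.07763431]), [np.float64(0.006444137054392823), np.float64(0.007293007696996619), np.float64(0.003189075507384998)])
mv [0.12 0.06 8.17] [-0.001 -0.     0.001]
41.85 [0.5996 0.0402 0.1817] [-1.7996e+02 -1.0000e-02 -4.9930e+01] [-0.7  0.2 -0.1] 0.06012078912418301 0.0 [ 22.4  15.5 -12.7  -0.  -61.8  17.6]
  saucepan scene 0.72 [0.5299 0.4345 0.05  ]  saucepan top 0.62 [0.5501 0.4512 0.05  ] tri [0.5533 0.4606 0.0246]
  saucepan_grip scene 0.73 [0.6223 0.3385 0.106 ]  saucepan_grip top 0.45 [ 0.4403 -0.0374  0.106 ] tri [0.3827 0.0228 0.3842]
  skillet scene 0.96 [0.5594 0.1769 0.05  ]  skillet top 0.92 [0.5343 0.1725 0.05  ] tri [0.5365 0.1656 0.0692]
  skillet_grip scene 0.72 [0.4686 0.2765 0.1   ] tri None
```

Run:
```python
from h import *
t=cap("top"); cv2.imwrite("pics/s8.png",cv2.resize(t["image"][90:250,60:340],(800,457),interpolation=3))
f=lambda x,y:(60+x*.35,90+y*.35)
# predicted: rim circles for centred pans, handle lines
im=cv2.imread("pics/s8.png")
def draw(P,col):
    q=(proj(t,P)-[60,90])/.35; cv2.polylines(im,[q.astype(np.int32)],False,col,1)
a=np.linspace(0,6.3,80)
for c,rad,z,col in(((.546,.4445),.066,.12,(0,0,255)),((.548,.165),.076,.092,(0,0,255)),((.546,.4445),.078,.05,(0,255,0)),((.548,.165),.078,.05,(0,255,0))):
    draw(np.c_[c[0]+rad*np.cos(a),c[1]+rad*np.sin(a),a*0+z],col)
cv2.imwrite("pics/s8.png",im)
```

```text
(no output)
```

View pics/s8.png

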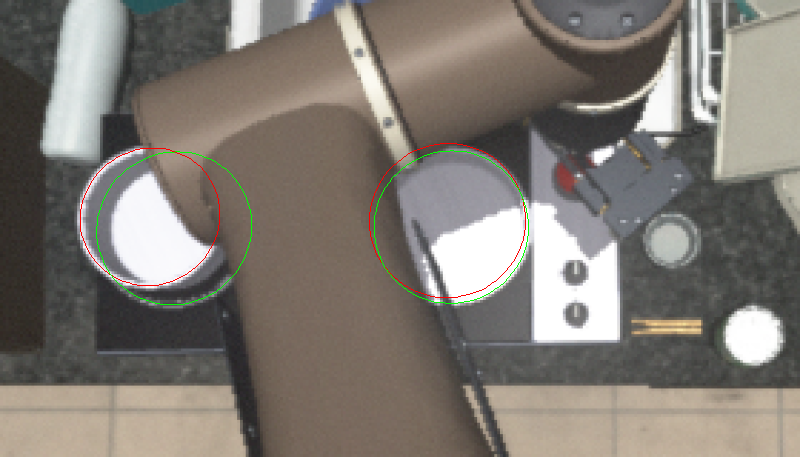

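Both pans sit on their predicted centred circles, so I'll twist the button now.

>>> move_arm:
  targets:
    - [[0, 0, 4], [0, 0, 0]]
    - [[0, 0, 8], [0, 0, 0]]
    - [[0, 0, 10.5], [0, 0, 0]]
    - [[0, 0, 10.5], [0, 0, 0]]
  jaw: 5.8

```text
time_s: 43.15
tcp_pos: [0.5985, 0.0389, 0.0742]
eef_rot: [179.8, 0.1, -50.0]
contact_force: [0.0, 1.0, 0.1]
gripper_width: 0.058
gripper_force: 0.0
```

```bash
python3 -c "
from h import *
st();mv([.6,.0385,.0645],-50)"
```

```text
43.15 [0.5985 0.0389 0.0742] [ 1.7977e+02  9.0000e-02 -5.0000e+01] [0.  1.  0.1] 0.05795438997001382 0.0 [ 22.4  21.6 -19.7  -0.  -49.   17.6]
mv [ 0.13 -0.09  0.97] [ 0.004  0.002 -0.   ]
```

>>> move_arm:
  targets:
    - [[0, 0, 0.4], [0, 0, 0]]
    - [[0, 0, 0.7], [0, 0, 0]]
    - [[0, 0, 0.7], [0, 0, 0]]

```text
time_s: 43.52
tcp_pos: [0.6001, 0.0396, 0.0697]
eef_rot: [-179.9, -0.0, -50.0]
contact_force: [0.3, 0.4, 0.1]
gripper_width: 0.0577
gripper_force: 0.0
```

>>> move_arm:
  targets:
    - [[0, 0, 0], [0, 0, 0]]
    - [[0, 0, 0], [0, 0, 0]]
    - [[0, 0, 0], [0, 0, 0]]
  jaw: 3.5
  squeeze: 12

```text
time_s: 43.9
tcp_pos: [0.6002, 0.0397, 0.0694]
eef_rot: [-180.0, -0.0, -50.0]
contact_force: [1.0, 1.3, 0.9]
gripper_width: 0.0383
gripper_force: 12.0
```

>>> move_arm:
  targets:
    - [[0, 0, 0], [0, 0, 0.17]]
    - [[0, 0, 0], [0, 0, 0.34]]
    - [[0, 0, 0], [0, 0, 0.51]]
    - [[0, 0, 0], [0, 0, 0.68]]
    - [[0, 0, 0], [0, 0, 0.85]]

```text
time_s: 44.52
tcp_pos: [0.6005, 0.0398, 0.0698]
eef_rot: [-179.9, 0.0, -99.0]
contact_force: [-0.3, 0.7, 3.2]
gripper_width: 0.0392
gripper_force: 12.0
```

>>> move_arm:
  targets:
    - [[0, 0, 0], [0, 0, 0.13]]
    - [[0, 0, 0], [0, 0, 0.13]]

```text
time_s: 44.78
tcp_pos: [0.6006, 0.0398, 0.0698]
eef_rot: [-179.9, 0.0, -106.1]
contact_force: [1.1, 1.6, 2.8]
gripper_width: 0.0385
gripper_force: 12.0
```

```bash
python3 -c "
from h import *
s=st();print(s['moment'])"
```

```text
44.775 [0.6006 0.0398 0.0698] [-1.7992e+02  5.0000e-02 -1.0606e+02] [1.1 1.6 2.8] 0.038527843604021325 12.001328556798398 [ 22.4  21.9 -19.9   0.  -48.1 -38.4]
[ 0.63968163 -0.28079632 -0.03359254]
```

The 3 N push upward suggests the pawl has let go. I'll release.

>>> move_arm:
  targets:
    - [[0, 0, 0], [0, 0, 0]]
    - [[0, 0, 0], [0, 0, 0]]
    - [[0, 0, 0], [0, 0, 0]]
  jaw: 5.8

```text
time_s: 45.15
tcp_pos: [0.5995, 0.0393, 0.0688]
eef_rot: [180.0, -0.0, -106.1]
contact_force: [-0.8, 0.4, -0.6]
gripper_width: 0.0572
gripper_force: 0.0
```

>>> move_arm:
  targets:
    - [[0, 0, -5], [0, 0, 0]]
    - [[0, 0, -11.2], [0, 0, 0]]
    - [[0, 0, -11.2], [0, 0, 0]]
    - [[0, 0, -11.2], [0, 0, 0]]

```text
time_s: 45.65
tcp_pos: [0.5995, 0.0395, 0.1811]
eef_rot: [180.0, 0.0, -106.1]
contact_force: [0.7, 0.9, -0.5]
gripper_width: 0.0579
gripper_force: 0.0
```

```bash
python3 stop.py; python3 -c "
from h import *
mv([.5,-.15,.3],-90);mv([.3,.45,.32],-90)"
```

```text
45.65 [0.5995 0.0395 0.1811] [ 1.7999e+02  3.0000e-02 -1.0613e+02] [ 0.7  0.9 -0.5] 0.05791287726988539 0.0 [ 22.4  15.5 -12.7  -0.  -61.8 -38.5]
[247.5 203. ] 0.78
outline 0.64 [230.8, 176.8, 272.8, 219.9]
red [250.24435318 197.57289528] [ 229  177   44   43 1461]
0.08 [array([0.6045, 0.0428, 0.08  ]), array([0.6006, 0.0386, 0.08  ])]
0.088 [array([0.6037, 0.0406, 0.088 ]), array([0.6   , 0.0366, 0.088 ])]
scene None 0
top [263.2 149.4] 0.44
(array([0.59989279, 0.0366439 , 0.09821398]), [np.float64(0.0030506835779005345), np.float64(0.003050683577900559)])
mv [ 20.97   4.32 -11.95] [ 0.001 -0.001 -0.282]
mv [-31.11  40.21 -13.95] [ 0.001 -0.001 -0.282]
```

>>> move_arm:
  targets:
    - [[0, 0, -6], [0, 0, 0]]
    - [[-31, 40, -12], [0, 0, 0]]
    - [[-31, 40, -12], [0, 0, 0]]
    - [[-31, 40, -12], [0, 0, 0]]
    - [[-31, 40, -12], [0, 0, 0]]

```text
time_s: 46.62
tcp_pos: [0.4523, 0.2413, 0.2707]
eef_rot: [-180.0, 0.0, -106.1]
contact_force: [0.9, 1.3, -0.1]
gripper_width: 0.0579
gripper_force: 0.0
```

```bash
python3 -c "
from h import *
st();mv([.22,.55,.3])"
```

```text
46.625 [0.4523 0.2413 0.2707] [-179.99    0.   -106.15] [ 0.9  1.3 -0.1] 0.05789291440500638 0.0 [ 50.1   3.5 -15.4   0.  -71.1 -66.2]
mv [-23.19  30.9   -2.93] [0. 0. 0.]
```

>>> move_arm:
  targets:
    - [[-23.2, 30.9, -2.9], [0, 0, 0]]
    - [[-23.2, 30.9, -2.9], [0, 0, 0]]
    - [[-23.2, 30.9, -2.9], [0, 0, 0]]
    - [[-23.2, 30.9, -2.9], [0, 0, 0]]
    - [[-23.2, 30.9, -2.9], [0, 0, 0]]

```text
time_s: 47.25
tcp_pos: [0.2646, 0.4905, 0.2941]
eef_rot: [-180.0, 0.0, -106.1]
contact_force: [1.5, 0.6, -0.1]
gripper_width: 0.0582
gripper_force: 0.0
```

>>> move_arm:
  targets:
    - [[-7, 12, 0], [0, 0, 0]]
    - [[-7, 12, 0], [0, 0, 0]]
    - [[-7, 12, 0], [0, 0, 0]]

```text
time_s: 47.62
tcp_pos: [0.1677, 0.5917, 0.2925]
eef_rot: [-180.0, -0.1, -106.0]
contact_force: [0.4, -0.7, -0.6]
gripper_width: 0.058
gripper_force: 0.0
```

Run:
```python
from h import *
st()
t=cap("top"); im=cv2.resize(t["image"][90:250,60:340],(800,457),interpolation=3)
def draw(P,col):
    q=(proj(t,P)-[60,90])/.35; cv2.polylines(im,[q.astype(np.int32)],False,col,1)
a=np.linspace(0,6.3,80)
for c,rad,z,col in(((.546,.4445),.066,.12,(0,0,255)),((.548,.165),.076,.092,(0,0,255)),((.546,.4445),.078,.05,(0,255,0)),((.548,.165),.078,.05,(0,255,0))):
    draw(np.c_[c[0]+rad*np.cos(a),c[1]+rad*np.sin(a),a*0+z],col)
cv2.imwrite("pics/s9.png",im)
import pans; pans.est(("scene","top"))
```

```text
47.625 [0.1677 0.5917 0.2925] [-1.7998e+02 -1.0000e-01 -1.0596e+02] [ 0.4 -0.7 -0.6] 0.05804245214946008 0.0 [  92.3   13.    -1.2   -0.   -75.8 -108.3]
  saucepan scene 0.57 [0.543  0.4618 0.05  ]  saucepan top 0.59 [0.5422 0.4523 0.05  ] tri [0.5392 0.4525 0.0562]
  saucepan_grip scene 0.71 [0.6083 0.3351 0.106 ]  saucepan_grip top 0.92 [0.6118 0.3315 0.106 ] tri [0.61   0.3332 0.1061]
  skillet top 0.81 [0.5373 0.1633 0.05  ] tri None
  skillet_grip scene 0.76 [0.4634 0.2829 0.1   ]  skillet_grip top 0.84 [0.4777 0.3017 0.1   ] tri [0.4809 0.3051 0.0787]
```

View pics/s9.png

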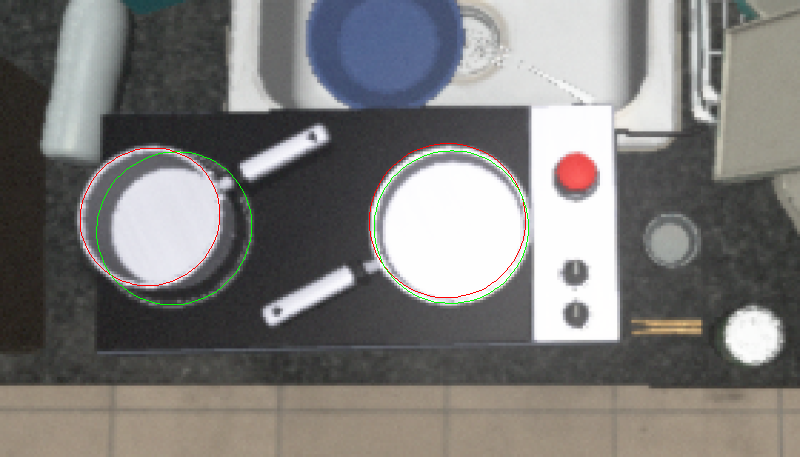

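The final view shows both pans on their zones with the handles inward over the glass. The three things are on the worktop and the button is up at (575,172). Handing in.

```bash
python3 -c "
from plant import r
print(r.close_job())"
```

```text
the job is handed in; nothing more can be done
None
```

I finished the job and handed it in: I latched the stop button, put the tin, ramekin and peg on the worktop, and swung both pan handles inward with the pans centred to within a few mm. I then twisted the button, and camera images show it sprang back up; no verdict came back.

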